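# Run a batch of clay lumps through the feed hopper

## Robot

A 6-joint arm with a two-finger parallel gripper is mounted at the origin on the work surface; the furniture and walls round the work are solid. World frame = base frame: x ahead of the robot, y to its left, z up, the work surface at z = 0. Lengths are in m, angles in rad, forces in N, time in s.
With the tool pointing down it reaches from about 0.375 to 0.825 m from the base axis. Payload 5.5 kg.
Tool frame: the origin (TCP) lies at the centre of the arm's flange, where the gripper is bolted on; the fingertips stand 173 mm ahead of it and the grasp point (between the pads) lies 155 mm ahead of it; z points along the fingers, x is the direction in which the jaws open and shut, and the axes are right-handed (so a half turn about z gives the same grasp; the last joint's range is limited). The gripper opens to 85 mm and grips with 20 to 120 N. Pads are 22 mm wide; open, the fingers measure 114 mm over their backs; the gripper's body (76 mm by 85 mm) begins 54 mm behind the grasp point. The pads swing forward as they close: fully open they stand 13 mm farther back than shut.
Start: joints at [-1.33, 0.314, -0.047, 1.21, 0, 1.571], TCP at [0.143, -0.583, 0.405] pointing down, gripper open.
Joint ranges: [-2.67, 2.67], [-0.69, 1.73], [-1.03, 1.25], [-2.08, 2.16], [-1.42, 1.45], [-3.14, 3.14]. Speed limits (rad/s): [2.39, 2.39, 3.01, 3.14, 3.14, 3.14].

## Interface

Orientations are given as a unit quaternion [x, y, z, w].
In Python, from cell import robot gives the robot as it stands.
- The arm moves only by the tool step_arm, never from a script. Its argument "deltas" is a list of rows, each a list of 2 entries, a list of its own where there are three numbers: the shift along the tool's x, y, z in mm, then the turn, a rotation vector about the tool's x, y, z in rad. A call has 1 to 20 rows; each row shifts and turns the commanded pose from where the row before left it, along the tool's axes as they then stand; what a row does not reach is not made up. A row lasts 1/12 s, in which the tool goes at most 41.7 mm and 7.16 degrees, less where a joint would pass 70% of its speed; a pose out of reach is approached as far as the arm can. A call with a gripper value outside its range is refused whole. "claw" is the closure, from -1 (fully open) to 1 (shut), set as the call begins (left out, the last holds). The fingers move at their own pace and stop on an object; "force" is the grip in N (left out, the last holds). Time passes only in rows, so rows that do not move let the fingers close. It gives the time, the measured TCP pose, the force and the opening at its end, in the units of the state.
- robot.get_state(): the state, without advancing time (a new reading comes with each control period).
- robot.get_image(name): name is "scene" or "side" or "wrist"; returns a dict with "pixels" (420x560x3 uint8, red, green, blue), "fx", "fy", "cx", "cy" (pixels), "R" (3x3) and "t" (3): a world point X has camera coordinates R X + t; the wrist camera has in their place "hand_eye" (4x4, takes a point from camera to tool coordinates, whose origin is the TCP and whose axes are the tool frame's). Camera axes: x right, y down, z forward; pixel columns grow to the right and rows downward; lengths in m; the calibration is good to about 2 mm. A picture is of the moment at which its call begins: read the wrist's pose just before it. There is no depth.
- robot.finish_job(): hands the job in, once; it reports no verdict.
Trained networks look in a picture, given as the dict that the camera call returned (one of the last four; its "shot" number tells which), for a name from the list of things; names that differ only in an ending like _2 or _b are one class to them, and where a whole thing is asked for, a point or a joint stands for the part that bears it (a point fixed in the world has none). Each returns a list of dicts, best first, with "p" (0 to 1); they miss things now and then, are a little off and sometimes report something else, mostly with a low value. They report only what shows in the picture. A call takes as long as a camera call.
- robot.silhouettes(picture, label): "region" (420x560 bool, what is visible of it) and "rect" ([left, top, right, bottom] in pixels, round what is visible of it).
The state is a dict: "t": time; "q": joint angles; "qvel": joint speeds; "joint_torque": joint torques, N m; "ee_pos": TCP position; "eef_rot": TCP orientation; "contact_force": force on the tool from outside, world axes, zero at the start; "ft_torque": the same for the moment, N m; "grip_width": opening from 0.0 (shut) to 1.0 (fully open).
Only numpy, scipy, OpenCV 4.12 (cv2) and the standard library are available. Lean on these libraries where they do the work, as an engineer would, in place of code of your own. Each camera call takes 0.05 s, during which the arm holds its last target.

## Task

Run one batch through the feed hopper: with its slide gate shut, put every loose pale clay lump lying on the open table to the right of the hopper and beyond the dial into the hopper, and turn the dial until its pointer is on the red tab. Then pull the gate fully open so that all the lumps drop into the blue tub, push it fully shut again, and only after that turn the dial back to the white mark. Do not disturb the round cup and the three-legged bowl.

Things in the scene. Friction and masses are not known exactly. Their poses are not given: they have to be found in the camera images.
- hopper_mouth (a point): centre of the mouth of a green sheet-metal hopper on grey legs, fixed to the table; 212 mm above the table. Mouth 158 mm square inside (174 mm over its lip), sides along this frame's x and y; within 44 mm it narrows to a straight throat 118 mm square. Lumps may be let fall from just above the mouth. The gate, 104 mm below this point, opens along this frame's -y
- hopper: the hopper; origin on the table under the mouth's centre, axes as the mouth's. Under the gate stands the blue open tub, fixed to it: 128 mm (along x) x 150 mm, 78 mm tall, floor 5 mm above the table
- gate_handle (a point): grip point of the gate's handle: an orange upright plate, 40 mm wide along the hopper's x, 12 mm thick along its y, top edge 171 mm above the table, clear on both sides for a pinch from above. The point is 18 mm below the top edge and, with the gate shut, 158 mm from the hopper's centre along its -y. Axes as the hopper's
- gate (a joint): the slide gate in m: 0 shut (at its stop), 0.125 fully open (at its stop); pulled along the hopper's -y. Stays where it is left; friction about 4 N
- dial_grip (a point): middle of the grip of a black dial on a blue box (104 mm square, 30 mm tall, fixed to the table), on the dial's upright axis, 60 mm above the table. The grip is a bar 54 x 14 mm that rises from a round skirt (radius 31 mm, top 36 mm above the table) to 73 mm above the table. This frame's x axis runs along the bar to the white pointer; z is up
- dial (a joint): angle of the dial in rad: 0 with the pointer on the white mark, growing clockwise seen from above; range -0.8 to 2.3; stays where it is left; friction about 0.05 N m
- pointer_tip (a point): tip of the dial's white pointer, 37 mm from the dial's axis
- red_mark (a point): middle of the inner edge of the red tab, a flat 12 mm square on the dial box's top beside the skirt, 37 mm from the dial's axis, somewhere 0.9 to 1.6 rad clockwise from the white mark; the frame's x axis points from the dial's axis to the tab
- white_mark (a point): middle of the inner edge of the white mark, a flat 12 mm square on the dial box's top beside the skirt, 37 mm from the dial's axis, on the side nearer the robot; the frame's x axis points from the dial's axis to the mark, square to the box's side
- lump0_center (a point): a pale dry lump of raw clay, 48 x 69 x 30 mm, 60 g, lying flat at the start; the point is its centre, 15 mm above its underside; its x axis runs along the 48 mm width (grasp across it), y along the 69 mm length, z through the 30 mm thickness. Two to four of lump0..lump3 are present; an absent one has no pose
- lump1_center (a point): a pale dry lump of raw clay, 48 x 69 x 30 mm, 60 g, lying flat at the start; the point is its centre, 15 mm above its underside; its x axis runs along the 48 mm width (grasp across it), y along the 69 mm length, z through the 30 mm thickness. Two to four of lump0..lump3 are present; an absent one has no pose
- lump2_center (a point): a pale dry lump of raw clay, 48 x 69 x 30 mm, 60 g, lying flat at the start; the point is its centre, 15 mm above its underside; its x axis runs along the 48 mm width (grasp across it), y along the 69 mm length, z through the 30 mm thickness. Two to four of lump0..lump3 are present; an absent one has no pose
- lump3_center (a point): a pale dry lump of raw clay, 48 x 69 x 30 mm, 60 g, lying flat at the start; the point is its centre, 15 mm above its underside; its x axis runs along the 48 mm width (grasp across it), y along the 69 mm length, z through the 30 mm thickness. Two to four of lump0..lump3 are present; an absent one has no pose
- lump0: the same lump as lump0_center; origin at its underside
- lump1: the same lump as lump1_center; origin at its underside
- lump2: the same lump as lump2_center; origin at its underside
- lump3: the same lump as lump3_center; origin at its underside
- cup: bystander, not to be disturbed: a brown clay cup, 82 mm across, 56 mm tall; origin under its centre
- tripod: bystander, not to be disturbed: a three-legged clay bowl, 80 mm across, 66 mm tall; origin under its centre

How it is judged:
By the outcome, as a careful person would: the job done as asked, in the order asked, and still so for the second after the job is handed in, with the robot touching nothing.
Of lump0, lump1, lump2, lump3 only 2 to 4 are there at a start; the rules pass over those that are not, and their reading is None.
At some moment in a run one of lump0, lump1, lump2, lump3 may be knocked a few centimetres aside while the robot is not near it.
Once in a run the grip may slacken for a moment while it holds something.
It also fails if it takes over 210 s, if anything falls off the work surface, if the arm or the gripper's body presses on something with over 40 N, if the wrist force passes 120 N, or if a joint passes its speed limit or range.

## Working session

There is one attempt and no reset: what is moved stays moved. The work goes in short steps, Python scripts to look and compute and a tool call to move; the robot and the scene stay as the last step left them, time stands still between calls to the robot, and variables do not carry over. Pictures are saved under pics/ and viewed, and the job is handed in when it is done.

Besides the shell and the picture viewer there is one more tool, called as name(argument=value, ...) on one line, values as JSON. step_arm: Moves the arm, as the interface text tells. Its arguments: {"type":"object","properties":{"deltas":{"type":"array"},"claw":{"type":"number"},"force":{"type":"number"}},"required":["deltas"]}

```bash
ls; mkdir -p pics; python3 - <<'E'
from cell import robot
import cv2,pickle
s=robot.get_state();print({k:s[k] for k in('t','q','ee_pos','eef_rot','grip_width')})
for n in("scene","side","wrist"):
    p=robot.get_image(n);cv2.imwrite(f"pics/{n}0.png",p["pixels"][:,:,::-1]);pickle.dump(p,open(f"{n}0.pkl","wb"))
    print(n,{k:v for k,v in p.items() if k!="pixels"})
E
```

```text
pics
{'t': 0.0, 'q': array([-1.33001651e+00,  3.14244009e-01, -4.80770301e-02,  1.21020636e+00,
        1.71881448e-06,  1.57084099e+00]), 'ee_pos': array([ 0.14300899, -0.5824173 ,  0.40382443]), 'eef_rot': array([ 7.86897618e-01, -6.17082969e-01, -6.80581944e-04, -5.34753528e-04]), 'grip_width': 1.0023030866083957}
scene {'fx': 396.8802963263995, 'fy': 396.8802963263995, 'cx': 278.7364868272982, 'cy': 206.65318912279218, 'R': array([[-0.82842905, -0.56003292,  0.00827306],
       [-0.29424655,  0.42260114, -0.85722065],
       [ 0.47657557, -0.71258081, -0.51488282]]), 't': array([0.26225751, 0.35427487, 0.5361947 ]), 'shot': 1}
side {'fx': 496.1172273289, 'fy': 496.1172273289, 'cx': 285.0982449233152, 'cy': 209.11936196175284, 'R': array([[ 0.99781827,  0.06511028, -0.01092478],
       [ 0.02056047, -0.46370904, -0.88574894],
       [-0.06273728,  0.88359186, -0.46403605]]), 't': array([-0.45137515,  0.00264417,  1.48250141]), 'shot': 2}
wrist {'fx': 341.96875442578175, 'fy': 341.96875442578175, 'cx': 278.4330818374746, 'cy': 213.11522517256157, 'hand_eye': array([[ 9.99999402e-01, -1.05315899e-03,  2.95568551e-04,
         1.29752917e-03],
       [ 9.34047165e-04,  9.62767577e-01,  2.70328912e-01,
        -6.69358363e-02],
       [-5.69263142e-04, -2.70328474e-01,  9.62767985e-01,
         3.01671047e-02],
       [ 0.00000000e+00,  0.00000000e+00,  0.00000000e+00,
         1.00000000e+00]]), 'shot': 3}
```

View pics/scene0.png

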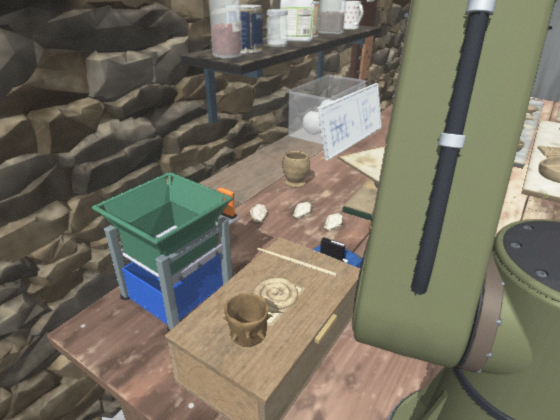

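View pics/side0.png

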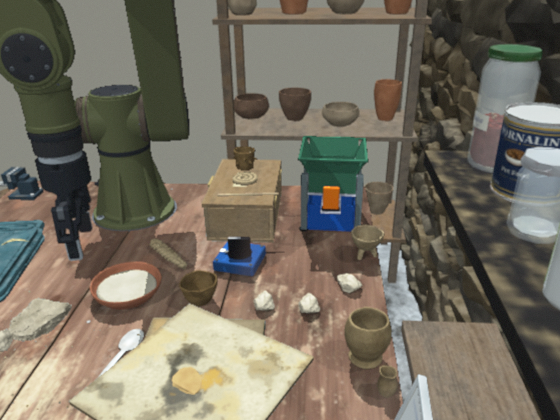

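View pics/wrist0.png

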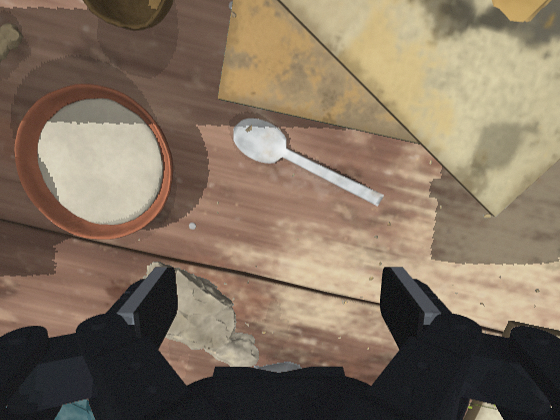

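Side view: lumps at about (264,300), (310,303), (349,282). Cup is at (198,288), tripod at (367,240), dial at (240,250), and hopper at (333,185) with its orange handle at (330,197). Next I'll measure with the networks.

```bash
cat > h.py <<'E'
import numpy as np,cv2,pickle
from scipy.spatial.transform import Rotation as Ro
from cell import robot
def cam(p,st=None):
    if "R" in p: R=np.array(p["R"]);t=np.array(p["t"]);return R.T,-R.T@t
    H=np.array(p["hand_eye"]);A=Ro.from_quat(st["eef_rot"]).as_matrix()
    return A@H[:3,:3],A@H[:3,3]+np.array(st["ee_pos"])
def ray(p,u,v,st=None):
    Rw,o=cam(p,st);d=Rw@np.array([(u-p["cx"])/p["fx"],(v-p["cy"])/p["fy"],1.]);return o,d/np.linalg.norm(d)
def onz(p,u,v,z,st=None):
    o,d=ray(p,u,v,st);return o+d*(z-o[2])/d[2]
def proj(p,X,st=None):
    Rw,o=cam(p,st);c=Rw.T@(np.asarray(X,float)-o);return np.array([p["fx"]*c[0]/c[2]+p["cx"],p["fy"]*c[1]/c[2]+p["cy"]])
def tri(L):
    A=np.zeros((3,3));b=np.zeros(3)
    for o,d in L:
        M=np.eye(3)-np.outer(d,d);A+=M;b+=M@o
    return np.linalg.solve(A,b)
def shot(n,f=None):
    st=robot.get_state();p=robot.get_image(n)
    if f:cv2.imwrite("pics/"+f,p["pixels"][:,:,::-1]);pickle.dump((p,st),open(f[:-4]+".pkl","wb"))
    return p,st
E
python3 - <<'E'
from h import *
for cn in("scene","side"):
    p,st=shot(cn)
    print(cn)
    for n in["hopper","gate_handle","dial_grip","pointer_tip","red_mark","white_mark","lump0","cup","tripod"]:
        r=robot.silhouettes(p,n)
        for i in r[:5]:
            m=i["region"];ys,xs=np.nonzero(m)
            if len(xs)==0: continue
            z={"cup":.028,"tripod":.033,"dial_grip":.05,"hopper":.1,"gate_handle":.153}.get(n,.015)
            print(n,round(i["p"],2),np.round(i["rect"]),len(xs),np.round([xs.mean(),ys.mean()],1),np.round(onz(p,xs.mean(),ys.mean(),z),3))
print(robot.get_state()["t"])
E
```

```text
scene
hopper 0.73 [ 91. 173. 238. 333.] 14886 [169.6 243.6] [ 0.608 -0.036  0.1  ]
gate_handle 0.96 [124. 184. 237. 275.] 410 [204.  221.8] [ 0.546 -0.078  0.153]
dial_grip 0.92 [316. 239. 345. 260.] 404 [332.1 248.6] [ 0.358 -0.27   0.05 ]
pointer_tip 0.8 [322. 239. 346. 264.] 418 [332.5 248.5] [ 0.376 -0.313  0.015]
red_mark 0.44 [ 91. 171. 237. 327.] 14768 [169.4 243.1] [ 0.706 -0.111  0.015]
white_mark 0.75 [316. 236. 363. 270.] 713 [337.7 251.5] [ 0.361 -0.31   0.015]
white_mark 0.45 [124. 186. 236. 278.] 336 [207.8 218.5] [ 0.705 -0.243  0.015]
lump0 0.74 [325. 216. 344. 227.] 228 [333.  221.1] [ 0.43  -0.42   0.015]
lump0 0.62 [ 90. 172. 241. 332.] 14948 [169.5 243.4] [ 0.705 -0.11   0.015]
lump0 0.55 [252. 204. 269. 225.] 223 [258.  212.3] [ 0.616 -0.343  0.015]
lump0 0.51 [296. 205. 314. 216.] 187 [301.5 209.7] [ 0.527 -0.422  0.015]
cup 0.56 [253. 204. 268. 223.] 218 [258.3 212.1] [ 0.603 -0.328  0.028]
tripod 0.24 [322. 214. 340. 231.] 255 [332.8 221.5] [ 0.418 -0.392  0.033]
tripod 0.17 [318. 239. 345. 260.] 360 [332.3 248.4] [ 0.367 -0.292  0.033]
side
hopper 0.98 [298. 
[... 428 characters left out ...]
49 -0.218  0.015]
white_mark 0.6 [215. 240. 264. 279.] 1496 [239.7 256.7] [ 0.357 -0.26   0.015]
white_mark 0.22 [352. 222. 384. 260.] 717 [366.8 239. ] [ 0.676 -0.161  0.015]
lump0 0.71 [336. 274. 362. 291.] 329 [348.7 282.7] [ 0.62  -0.355  0.015]
lump0 0.65 [256. 293. 274. 310.] 296 [264.3 302.1] [ 0.436 -0.434  0.015]
lump0 0.53 [303. 296. 319. 313.] 305 [309.2 304.4] [ 0.533 -0.437  0.015]
cup 0.75 [183. 269. 216. 308.] 1114 [198.7 286.9] [ 0.288 -0.405  0.028]
tripod 0.62 [351. 223. 384. 258.] 747 [366.8 239.1] [ 0.673 -0.191  0.033]
tripod 0.6 [254. 291. 272. 311.] 293 [263.9 301.6] [ 0.438 -0.455  0.033]
tripod 0.45 [184. 272. 216. 308.] 1019 [198.5 287.1] [ 0.29  -0.412  0.033]
1.15
```

```bash
python3 - <<'E'
from h import *
p,st=shot("scene","s1.png");q,_=shot("side","d1.png")
a=cv2.resize(p["pixels"][150:340,80:270,::-1],None,fx=3,fy=3,interpolation=cv2.INTER_CUBIC)
cv2.imwrite("pics/s1c.png",a)
b=cv2.resize(q["pixels"][125:325,180:400,::-1],None,fx=3,fy=3,interpolation=cv2.INTER_CUBIC)
cv2.imwrite("pics/d1c.png",b)
E
```

```text
(no output)
```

View pics/s1c.png

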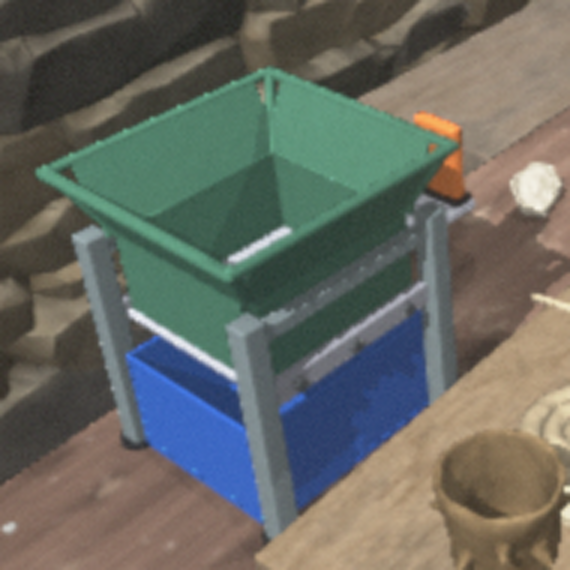

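View pics/d1c.png

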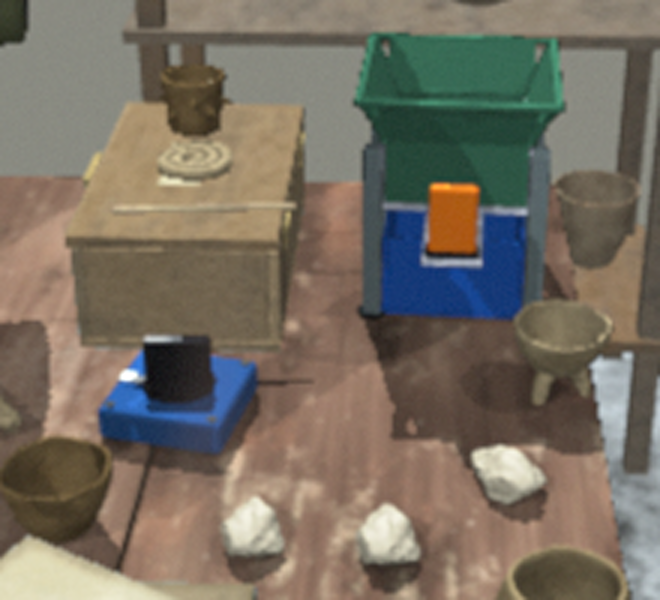

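```bash
python3 - <<'E'
from h import *
p,_=pickle.load(open("s1.pkl","rb"));q,_=pickle.load(open("d1.pkl","rb"))
S=np.array([(38,172),(268,70),(458,150),(230,278)])/3+[80,150]
D=np.array([(372,36),(556,40),(563,106),(356,104)])/3+[180,125]
for P,L in((p,S),(q,D)):
    c=np.array([onz(P,*x,.212) for x in L]);print(np.round(c,3).tolist(),c.mean(0).round(4))
    print([np.linalg.norm(c[i]-c[i-1]).round(3) for i in range(4)])
    for i in range(4):
        d=c[i]-c[i-1];print(np.degrees(np.arctan2(d[1],d[0])).round(1),end=" ")
# handle top edge centers
print(onz(p,*(np.array([438,118])/3+[80,150]),.171),onz(q,*(np.array([455,186])/3+[180,125]),.171))
# dial top
print(onz(q,*(np.array([178,338])/3+[180,125]),.073))
B=[(100,425),(220,452),(257,365),(140,350)]
for b in B: print(onz(q,*(np.array(b)/3+[180,125]),.03).round(3))
E
```

```text
[[0.673, 0.063, 0.212], [0.665, -0.108, 0.212], [0.487, -0.098, 0.212], [0.499, 0.071, 0.212]] [ 0.5811 -0.018   0.212 ]
[np.float64(0.175), np.float64(0.172), np.float64(0.178), np.float64(0.169)]
-2.4 -92.8 176.7 86.0 [[0.504, 0.065, 0.212], [0.677, 0.06, 0.212], [0.67, -0.105, 0.212], [0.496, -0.107, 0.212]] [ 0.5868 -0.0215  0.212 ]
[np.float64(0.172), np.float64(0.173), np.float64(0.165), np.float64(0.174)]
87.3 -1.8 -92.4 -179.3 [ 0.57530535 -0.17862094  0.171     ] [ 0.57961062 -0.17902691  0.171     ]
[ 0.36035489 -0.26559335  0.073     ]
[ 0.306 -0.328  0.03 ]
[ 0.404 -0.359  0.03 ]
[ 0.42  -0.235  0.03 ]
[ 0.318 -0.215  0.03 ]
```

```bash
cat >> h.py <<'E'
def Rpsi(psi):
    c,s=np.cos(psi),np.sin(psi);return np.array([[c,s,0],[s,-c,0],[0,0,-1.]])
def curpsi(st):
    A=Ro.from_quat(st["eef_rot"]).as_matrix();return np.arctan2(A[1,0],A[0,0])
def plan(pos,psi=None,n=None,start=None,v=40):
    """pos = grasp point target + psi ; prints rows"""
    st=robot.get_state()
    if start is None:
        p0=np.array(st["ee_pos"]);A0=Ro.from_quat(st["eef_rot"]).as_matrix()
    else: p0=np.array(start[0])+[0,0,.155];A0=Rpsi(start[1])
    ps0=np.arctan2(A0[1,0],A0[0,0])
    if psi is None: psi=ps0
    p1=np.array(pos,float)+[0,0,.155];A1=Rpsi(psi)
    rv=Ro.from_matrix(A0.T@A1).as_rotvec()
    dps=psi-ps0
    if n is None: n=int(np.ceil(max(np.linalg.norm(p1-p0)*1000/v,abs(dps)/.12,1)))
    d=(p1-p0)/n;rows=[];A=A0
    for i in range(n):
        # shift expressed in axes as they then stand
        rows.append([[int(round(x)) for x in (A.T@d*1000)],[round(float(x),3) for x in rv/n]])
        A=A@Ro.from_rotvec(rv/n).as_matrix()
    print(n,"rows, psi",round(ps0,3),"->",round(psi,3),"q6",np.round(st["q"],2));print(str(rows).replace(" ",""))
    return np.array(p1)-[0,0,.155],psi
E
python3 - <<'E'
from h import *
plan([.47,-.36,.295],0)
E
```

```text
12 rows, psi -1.33 -> 0 q6 [-1.33  0.31 -0.05  1.21 -0.    1.57]
[[[-12,-31,-4],[-0.0,0.0,-0.111]],[[-8,-32,-4],[-0.0,0.0,-0.111]],[[-4,-33,-4],[-0.0,0.0,-0.111]],[[-1,-33,-4],[-0.0,0.0,-0.111]],[[3,-33,-4],[-0.0,0.0,-0.111]],[[6,-32,-4],[-0.0,0.0,-0.111]],[[10,-31,-4],[-0.0,0.0,-0.111]],[[13,-30,-4],[-0.0,0.0,-0.111]],[[17,-28,-4],[-0.0,0.0,-0.111]],[[20,-26,-4],[-0.0,0.0,-0.111]],[[22,-24,-4],[-0.0,0.0,-0.111]],[[25,-21,-4],[-0.0,0.0,-0.111]]]
```

step_arm(deltas=[[[-12,-31,-4],[0,0,-0.111]],[[-8,-32,-4],[0,0,-0.111]],[[-4,-33,-4],[0,0,-0.111]],[[-1,-33,-4],[0,0,-0.111]],[[3,-33,-4],[0,0,-0.111]],[[6,-32,-4],[0,0,-0.111]],[[10,-31,-4],[0,0,-0.111]],[[13,-30,-4],[0,0,-0.111]],[[17,-28,-4],[0,0,-0.111]],[[20,-26,-4],[0,0,-0.111]],[[22,-24,-4],[0,0,-0.111]],[[25,-21,-4],[0,0,-0.111]],[[0,0,0],[0,0,0]]])

```text
t: 2.33
ee_pos: [0.473, -0.3581, 0.4533]
eef_rot: [1.0, 0.006, 0.002, -0.0]
contact_force: [-0.2, -0.7, -0.1]
grip_width: 0.997
```

```bash
python3 - <<'E'
from h import *
p,st=shot("wrist","w1.png");print(st["t"],st["ee_pos"],curpsi(st))
for n in["lump0","dial_grip","pointer_tip","red_mark","white_mark","cup","tripod","gate_handle"]:
    for i in robot.silhouettes(p,n)[:5]:
        ys,xs=np.nonzero(i["region"])
        if len(xs)<5: continue
        z={"cup":.028,"tripod":.033,"dial_grip":.073,"red_mark":.03,"white_mark":.03,"pointer_tip":.06,"gate_handle":.171}.get(n,.015)
        (c,wh,a)=cv2.minAreaRect(np.c_[xs,ys].astype(np.float32))
        print(n,round(i["p"],2),np.round(i["rect"]),len(xs),np.round([xs.mean(),ys.mean()],1),np.round(onz(p,xs.mean(),ys.mean(),z,st),3),np.round(wh),round(a))
E
```

```text
2.3333 [ 0.47296668 -0.35813533  0.45330859] 0.011402737987022245
lump0 0.94 [226. 202. 265. 253.] 1352 [245.9 228.2] [ 0.433 -0.426  0.015] [51. 34.] 72
lump0 0.8 [307. 202. 338. 257.] 1343 [321.7 231.7] [ 0.528 -0.429  0.015] [53. 33.] 76
lump0 0.61 [376. 139. 423. 192.] 1505 [398.4 169.3] [ 0.616 -0.35   0.015] [55. 35.] 38
dial_grip 0.81 [129.  64. 197. 123.] 2773 [167.8  91.9] [ 0.365 -0.269  0.073] [62. 57.] 45
pointer_tip 0.92 [132.  61. 198. 120.] 2905 [167.6  91.8] [ 0.361 -0.268  0.06 ] [66. 56.] 39
red_mark 0.62 [170.  39. 184.  56.] 158 [175.8  49.7] [ 0.363 -0.224  0.03 ] [13. 13.] 11
white_mark 0.67 [120.  32. 228. 146.] 9738 [172.2  91.3] [ 0.357 -0.265  0.03 ] [104. 102.] 10
cup 0.7 [ 81. 194. 156. 263.] 4113 [117.4 226.8] [ 0.278 -0.421  0.028] [68. 73.] 90
tripod 0.86 [430.   1. 529.  81.] 5851 [479.6  37.1] [ 0.68  -0.209  0.033] [86. 88.] 14
```

View pics/w1.png

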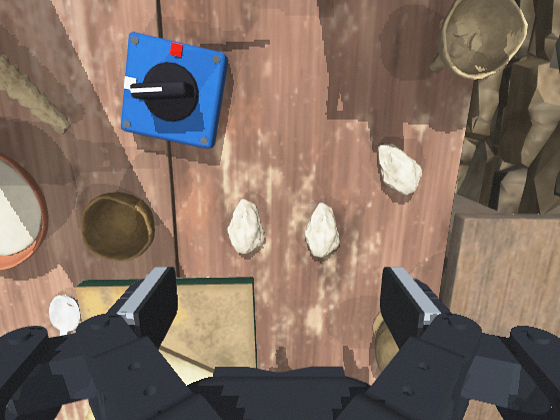

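```bash
python3 - <<'E'
from h import *
p,st=pickle.load(open("w1.pkl","rb"))
a=cv2.resize(p["pixels"][20:160,105:245,::-1],None,fx=4,fy=4,interpolation=cv2.INTER_CUBIC);cv2.imwrite("pics/w1c.png",a)
B=[onz(p,u,v,.03,st) for u,v in[(130,33),(228,57),(217,147),(121,131)]]
print(np.round(B,3),np.mean(B,0),[np.linalg.norm(B[i]-B[i-1]).round(3) for i in range(4)])
hsv=cv2.cvtColor(p["pixels"],cv2.COLOR_RGB2HSV)
ys,xs=np.nonzero((p["pixels"][:,:,0]>200)&(p["pixels"][:,:,1]<80)&(np.arange(560)[None]<240));print("red",len(xs),xs.mean(),ys.mean(),onz(p,xs.mean(),ys.mean(),.03,st))
p2=robot.get_image("wrist");st=robot.get_state()
for i in robot.silhouettes(p2,"lump0")[:3]:
    ys,xs=np.nonzero(i["region"]);W=np.array([onz(p2,u,v,.018,st)[:2] for u,v in zip(xs,ys)])
    c,wh,an=cv2.minAreaRect((W*1000).astype(np.float32))
    w,V=np.linalg.eigh(np.cov(W.T));print(i["p"],W.mean(0).round(4),"rectc",np.round(c),np.round(wh),"long axis deg",np.degrees(np.arctan2(V[1,1],V[0,1])).round(1),"sd",np.sqrt(w)*4000,"short psi",np.arctan2(V[1,0],V[0,0]).round(2))
E
```

```text
[[ 0.317 -0.208  0.03 ]
 [ 0.418 -0.23   0.03 ]
 [ 0.403 -0.324  0.03 ]
 [ 0.296 -0.308  0.03 ]] [ 0.3585377  -0.26772557  0.03      ] [np.float64(0.102), np.float64(0.104), np.float64(0.095), np.float64(0.108)]
red 133 175.64661654135338 49.21052631578947 [ 0.36323368 -0.22336231  0.03      ]
0.91 [ 0.4326 -0.4247] rectc [ 430. -423.] [43. 69.] long axis deg 88.9 sd [43.14132257 70.02854992] short psi 3.12
0.84 [ 0.6158 -0.3495] rectc [ 613. -350.] [42. 69.] long axis deg 129.2 sd [40.97066054 70.36315826] short psi -2.46
0.82 [ 0.5277 -0.4285] rectc [ 526. -428.] [42. 70.] long axis deg 90.8 sd [40.34714079 71.23837385] short psi -3.13
```

View pics/w1c.png

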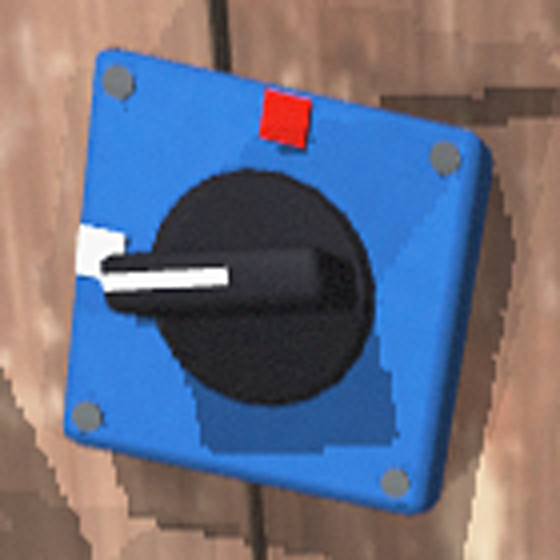

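```bash
python3 - <<'E'
from h import *
s=plan([.4315,-.4245,.09],0)
s=plan([.4315,-.4245,.022],0,start=s,v=25)
p,st=pickle.load(open("w1.pkl","rb"))
ax=onz(p,105+265/4,20+287/4,.036,st);r=onz(p,175.65,49.2,.03,st);w=onz(p,105+101/4,20+251/4,.03,st)
for n,x in(("red",r),("white",w)):
    d=(x-ax)[:2];print(n,x,np.hypot(*d),np.degrees(np.arctan2(d[1],d[0])))
print(ax)
E
```

```text
6 rows, psi 0.001 -> 0 q6 [-0.66  0.28  0.02  1.31 -0.    0.91]
[[[-6,11,35],[0.0,0.0,0.0]],[[-6,11,35],[0.0,0.0,0.0]],[[-6,11,35],[0.0,0.0,0.0]],[[-6,11,35],[0.0,0.0,0.0]],[[-6,11,35],[0.0,0.0,0.0]],[[-6,11,35],[0.0,0.0,0.0]]]
3 rows, psi 0.0 -> 0 q6 [-0.66  0.28  0.02  1.31 -0.    0.91]
[[[0,0,23],[0.0,0.0,0.0]],[[0,0,23],[0.0,0.0,0.0]],[[0,0,23],[0.0,0.0,0.0]]]
red [ 0.36323795 -0.22335212  0.03      ] 0.043197333669607305 82.04666142138569
white [ 0.31197804 -0.25703119  0.03      ] 0.046188700835083696 168.63390132910854
[ 0.35726089 -0.26613394  0.036     ]
```

step_arm(deltas=[[[-6,11,35],[0,0,0]],[[-6,11,35],[0,0,0]],[[-6,11,35],[0,0,0]],[[-6,11,35],[0,0,0]],[[-6,11,35],[0,0,0]],[[-6,11,35],[0,0,0]],[[0,0,22],[0,0,0]],[[0,0,22],[0,0,0]],[[0,0,22],[0,0,0]],[[0,0,0],[0,0,0]],[[0,0,0],[0,0,0]]], claw=-1, force=60)

```text
t: 3.8
ee_pos: [0.4324, -0.4267, 0.1758]
eef_rot: [1.0, 0.001, -0.001, -0.001]
contact_force: [-0.1, -0.1, -0.3]
grip_width: 0.998
```

step_arm(deltas=[[[0,0,0],[0,0,0]],[[0,0,0],[0,0,0]],[[0,0,0],[0,0,0]],[[0,0,0],[0,0,0]],[[0,0,0],[0,0,0]],[[0,0,0],[0,0,0]],[[0,0,0],[0,0,0]],[[0,0,0],[0,0,0]]], claw=1, force=60)

```text
t: 4.47
ee_pos: [0.4335, -0.4276, 0.179]
eef_rot: [1.0, 0.001, 0.001, 0.001]
contact_force: [-2.0, 0.5, 9.7]
grip_width: 0.484
```

```bash
python3 - <<'E'
from h import *
s=plan([.433,-.426,.12],0,v=25)
s=plan([.433,-.30,.26],0,start=s)
s=plan([.565,-.03,.26],-.047,start=s)
E
```

```text
4 rows, psi 0.002 -> 0 q6 [-0.78  0.5  -0.32  0.75 -0.    0.79]
[[[0,0,-24],[0.001,-0.0,0.0]],[[0,0,-24],[0.001,-0.0,0.0]],[[0,0,-24],[0.001,-0.0,0.0]],[[0,0,-24],[0.001,-0.0,0.0]]]
5 rows, psi 0.0 -> 0 q6 [-0.78  0.5  -0.32  0.75 -0.    0.79]
[[[0,-25,-28],[0.0,0.0,0.0]],[[0,-25,-28],[0.0,0.0,0.0]],[[0,-25,-28],[0.0,0.0,0.0]],[[0,-25,-28],[0.0,0.0,0.0]],[[0,-25,-28],[0.0,0.0,0.0]]]
8 rows, psi 0.0 -> -0.047 q6 [-0.78  0.5  -0.32  0.75 -0.    0.79]
[[[16,-34,0],[0.0,0.0,0.006]],[[16,-34,0],[0.0,0.0,0.006]],[[16,-34,0],[0.0,0.0,0.006]],[[16,-34,0],[0.0,0.0,0.006]],[[16,-34,0],[0.0,0.0,0.006]],[[16,-34,0],[0.0,0.0,0.006]],[[15,-34,0],[0.0,0.0,0.006]],[[15,-34,0],[0.0,0.0,0.006]]]
```

step_arm(deltas=[[[0,0,-24],[0,0,0]],[[0,0,-24],[0,0,0]],[[0,0,-24],[0,0,0]],[[0,0,-24],[0,0,0]],[[0,-25,-28],[0,0,0]],[[0,-25,-28],[0,0,0]],[[0,-25,-28],[0,0,0]],[[0,-25,-28],[0,0,0]],[[0,-25,-28],[0,0,0]]])

```text
t: 5.22
ee_pos: [0.4324, -0.3007, 0.4148]
eef_rot: [1.0, 0.001, 0.001, 0.0]
contact_force: [0.0, -0.9, 0.3]
grip_width: 0.485
```

step_arm(deltas=[[[16,-34,0],[0,0,0.006]],[[16,-34,0],[0,0,0.006]],[[16,-34,0],[0,0,0.006]],[[16,-34,0],[0,0,0.006]],[[16,-34,0],[0,0,0.006]],[[16,-34,0],[0,0,0.006]],[[15,-34,0],[0,0,0.006]],[[15,-34,0],[0,0,0.006]],[[0,0,0],[0,0,0]],[[0,0,0],[0,0,0]]])

```text
t: 6.05
ee_pos: [0.5644, -0.0306, 0.4131]
eef_rot: [1.0, -0.021, 0.0, 0.0]
contact_force: [-0.6, -1.1, -0.5]
grip_width: 0.48
```

```bash
python3 - <<'E'
from h import *
p,st=shot("side","d2.png");p,st=shot("wrist","w2.png");print(st["ee_pos"],st["contact_force"])
E
```

```text
[ 0.56392032 -0.03187905  0.41301251] [-0.45320145 -0.24821731 -0.82891831]
```

View pics/d2.png

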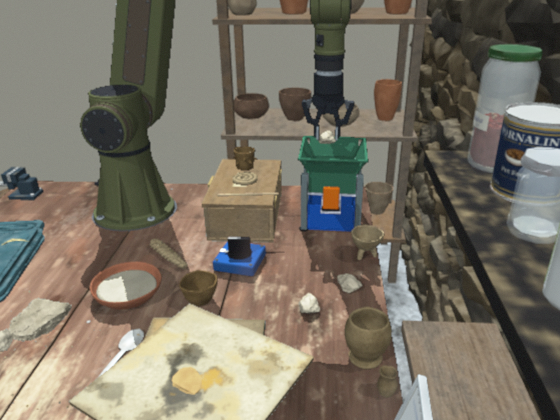

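View pics/w2.png

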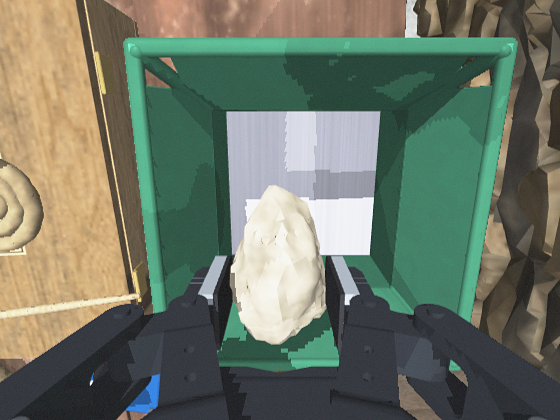

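step_arm(deltas=[[[0,0,20],[0,0,0]],[[0,0,5],[0,0,0]],[[0,0,0],[0,0,0]]])

```text
t: 6.4
ee_pos: [0.5628, -0.0337, 0.3863]
eef_rot: [1.0, -0.024, -0.002, 0.0]
contact_force: [-0.4, -0.1, -1.3]
grip_width: 0.487
```

step_arm(deltas=[[[0,0,0],[0,0,0]],[[0,0,0],[0,0,0]],[[0,0,0],[0,0,0]],[[0,0,0],[0,0,0]],[[0,0,-15],[0,0,0]],[[0,0,-20],[0,0,0]],[[0,0,-10],[0,0,0]]], claw=-1)

```text
t: 6.98
ee_pos: [0.5644, -0.0325, 0.435]
eef_rot: [1.0, -0.023, 0.001, 0.0]
contact_force: [0.2, 0.2, 0.4]
grip_width: 0.999
```

```bash
python3 - <<'E'
from h import *
p,st=shot("wrist","w3.png");print(st["t"],st["ee_pos"])
for u,v in [(130,42),(510,42)]: print(onz(p,u,v,.212,st))
q,_=shot("side","d3.png")
for i in robot.silhouettes(q,"lump0")[:6]:
    ys,xs=np.nonzero(i["region"]);print(i["p"],i["rect"],onz(q,xs.mean(),ys.mean(),.015).round(3))
s=plan([.50,-.30,.26],0)
s=plan([.527,-.4285,.09],0,start=s)
E
```

```text
6.9833 [ 0.56436545 -0.03247188  0.43497435]
[0.4925938 0.0747153 0.212    ]
[0.68755549 0.06560621 0.212     ]
0.58 [337.6, 274.3, 364.2, 292.3] [ 0.62  -0.356  0.015]
0.55 [301.5, 292.4, 319.3, 312.9] [ 0.533 -0.435  0.015]
7 rows, psi -0.046 -> 0 q6 [-0.06  0.24 -0.08  1.25  0.    1.56]
[[[-7,39,3],[0.0,-0.0,-0.007]],[[-8,39,3],[0.0,-0.0,-0.007]],[[-8,39,3],[0.0,-0.0,-0.007]],[[-8,38,3],[0.0,-0.0,-0.007]],[[-8,38,3],[0.0,-0.0,-0.007]],[[-9,38,3],[0.0,-0.0,-0.007]],[[-9,38,3],[0.0,-0.0,-0.007]]]
6 rows, psi 0.0 -> 0 q6 [-0.06  0.24 -0.08  1.25  0.    1.56]
[[[5,21,28],[0.0,0.0,0.0]],[[5,21,28],[0.0,0.0,0.0]],[[5,21,28],[0.0,0.0,0.0]],[[5,21,28],[0.0,0.0,0.0]],[[5,21,28],[0.0,0.0,0.0]],[[5,21,28],[0.0,0.0,0.0]]]
```

View pics/w3.png

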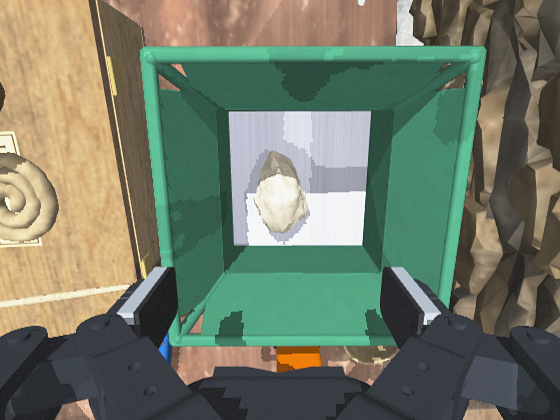

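The lump lies on the gate at (283,195) and the handle shows at (298,357). Next is lump B.

step_arm(deltas=[[[-7,39,3],[0,0,-0.007]],[[-8,39,3],[0,0,-0.007]],[[-8,39,3],[0,0,-0.007]],[[-8,38,3],[0,0,-0.007]],[[-8,38,3],[0,0,-0.007]],[[-9,38,3],[0,0,-0.007]],[[-9,38,3],[0,0,-0.007]],[[0,0,0],[0,0,0]]])

```text
t: 7.8
ee_pos: [0.4982, -0.3053, 0.4095]
eef_rot: [1.0, -0.002, -0.001, 0.001]
contact_force: [0.3, 1.0, 0.1]
grip_width: 1.0
```

```bash
python3 - <<'E'
from h import *
w,st=pickle.load(open("w3.pkl","rb"))
C=np.array([onz(w,u,v,.212,st) for u,v in [(147,50),(483,48),(452,342),(180,343)]]);print(C.round(3),C.mean(0))
p,st=shot("wrist","w4.png");print(st["t"],st["ee_pos"])
for i in robot.silhouettes(p,"lump0")[:4]:
    ys,xs=np.nonzero(i["region"]);W=np.array([onz(p,u,v,.018,st)[:2] for u,v in zip(xs,ys)])
    w,V=np.linalg.eigh(np.cov(W.T));print(i["p"],W.mean(0).round(4),"short psi",np.arctan2(V[1,0],V[0,0]).round(2),np.sqrt(w)*4000)
E
```

```text
[[ 0.501  0.071  0.212]
 [ 0.674  0.063  0.212]
 [ 0.674 -0.113  0.212]
 [ 0.496 -0.105  0.212]] [ 0.58613405 -0.02103055  0.212     ]
7.8 [ 0.49816405 -0.30527487  0.40950793]
0.95 [ 0.5281 -0.4273] short psi 3.14 [41.28600867 71.27548924]
0.92 [ 0.616  -0.3483] short psi -2.48 [40.73012525 69.65143161]
0.28 [ 0.353  -0.2656] short psi -1.65 [122.03825129 129.27719883]
```

step_arm(deltas=[[[6,25,30],[0,0,0]],[[6,25,30],[0,0,0]],[[6,24,30],[0,0,0]],[[6,24,30],[0,0,0]],[[6,24,30],[0,0,0]],[[0,0,26],[0,0,0]],[[0,0,26],[0,0,0]],[[0,0,26],[0,0,0]],[[0,0,0],[0,0,0]],[[0,0,0],[0,0,0]]])

```text
t: 8.73
ee_pos: [0.5304, -0.4198, 0.182]
eef_rot: [1.0, 0.002, -0.002, -0.002]
contact_force: [0.9, -0.5, -0.1]
grip_width: 1.001
```

step_arm(deltas=[[[0,0,0],[0,0,0]],[[0,0,0],[0,0,0]],[[0,0,0],[0,0,0]],[[0,0,0],[0,0,0]],[[0,0,0],[0,0,0]],[[0,0,0],[0,0,0]],[[0,0,0],[0,0,0]]], claw=1)

```text
t: 9.32
ee_pos: [0.5307, -0.4224, 0.1864]
eef_rot: [1.0, 0.001, 0.0, 0.001]
contact_force: [-3.5, 1.8, 10.8]
grip_width: 0.423
```

step_arm(deltas=[[[0,0,-24],[0,0,0]],[[0,0,-30],[0,0,0]],[[0,0,-30],[0,0,0]],[[0,-20,-35],[0,0,0]],[[0,-20,-35],[0,0,0]],[[0,-20,-35],[0,0,0]],[[0,-20,-30],[0,0,0]],[[0,-20,-10],[0,0,0]],[[0,0,0],[0,0,0]]])

```text
t: 10.07
ee_pos: [0.5311, -0.3195, 0.4182]
eef_rot: [1.0, 0.003, 0.003, 0.001]
contact_force: [0.2, -0.6, -0.6]
grip_width: 0.415
```

```bash
python3 - <<'E'
from h import *
p,st=shot("wrist","w5.png")
s=plan([.609,-.025,.255],-.047)
E
```

```text
8 rows, psi 0.005 -> -0.047 q6 [-0.54  0.35  0.02  1.24  0.    1.02]
[[[10,-37,1],[0.0,-0.001,0.007]],[[10,-37,1],[0.0,-0.001,0.007]],[[9,-37,1],[0.0,-0.001,0.007]],[[9,-37,1],[0.0,-0.001,0.007]],[[9,-37,1],[0.0,-0.001,0.007]],[[9,-37,1],[0.0,-0.001,0.007]],[[9,-37,1],[0.0,-0.001,0.007]],[[8,-37,1],[0.0,-0.001,0.007]]]
```

View pics/w5.png

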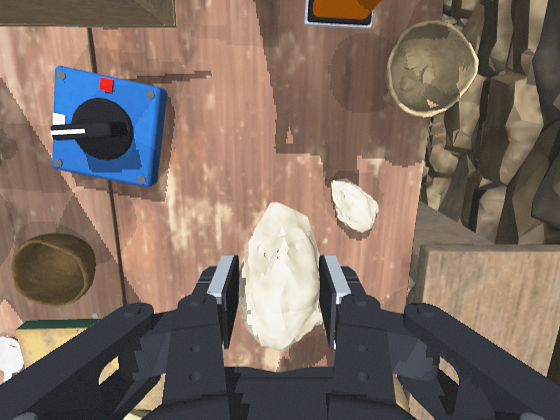

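step_arm(deltas=[[[10,-37,1],[0,0,0.007]],[[10,-37,1],[0,0,0.007]],[[9,-37,1],[0,0,0.007]],[[9,-37,1],[0,0,0.007]],[[9,-37,1],[0,0,0.007]],[[9,-37,1],[0,0,0.007]],[[9,-37,1],[0,0,0.007]],[[8,-37,1],[0,0,0.007]],[[0,0,0],[0,0,0]],[[0,0,18],[0,0,0]],[[0,0,0],[0,0,0]],[[0,0,0],[0,0,0]]])

```text
t: 11.12
ee_pos: [0.6091, -0.0281, 0.3851]
eef_rot: [1.0, -0.027, -0.002, 0.0]
contact_force: [0.1, 0.2, -1.2]
grip_width: 0.418
```

step_arm(deltas=[[[0,0,0],[0,0,0]],[[0,0,0],[0,0,0]],[[0,0,0],[0,0,0]],[[0,0,0],[0,0,0]],[[0,0,-15],[0,0,0]],[[0,0,-20],[0,0,0]],[[0,0,-10],[0,0,0]]], claw=-1)

```text
t: 11.7
ee_pos: [0.61, -0.0277, 0.434]
eef_rot: [1.0, -0.027, 0.001, -0.0]
contact_force: [0.9, 0.1, 0.6]
grip_width: 0.999
```

```bash
python3 - <<'E'
from h import *
p,st=shot("wrist","w6.png");print(st["t"],st["ee_pos"])
s=plan([.58,-.24,.27],.66)
E
```

```text
11.7 [ 0.60996063 -0.02773924  0.43404768]
6 rows, psi -0.053 -> 0.66 q6 [-0.05  0.32  0.04  1.28 -0.    1.58]
[[[-3,36,2],[0.0,-0.001,-0.119]],[[-7,35,2],[0.0,-0.001,-0.119]],[[-11,34,2],[0.0,-0.001,-0.119]],[[-15,32,2],[0.0,-0.001,-0.119]],[[-19,30,2],[0.0,-0.001,-0.119]],[[-23,28,2],[0.0,-0.001,-0.119]]]
```

View pics/w6.png

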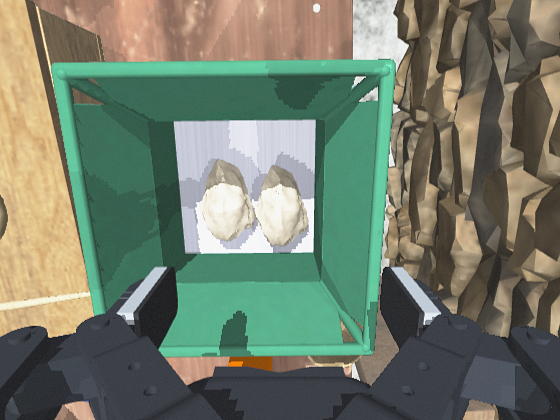

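step_arm(deltas=[[[-3,36,2],[0,0,-0.119]],[[-7,35,2],[0,0,-0.119]],[[-11,34,2],[0,0,-0.119]],[[-15,32,2],[0,0,-0.119]],[[-19,30,2],[0,0,-0.119]],[[-23,28,2],[0,0,-0.119]],[[0,0,0],[0,0,0]]])

```text
t: 12.33
ee_pos: [0.5792, -0.2457, 0.4186]
eef_rot: [0.946, 0.324, -0.001, 0.001]
contact_force: [0.2, 0.6, 0.3]
grip_width: 0.999
```

```bash
python3 - <<'E'
from h import *
p,st=shot("wrist","w7.png");print(st["t"],st["ee_pos"])
for i in robot.silhouettes(p,"lump0")[:2]:
    ys,xs=np.nonzero(i["region"]);W=np.array([onz(p,u,v,.018,st)[:2] for u,v in zip(xs,ys)])
    w,V=np.linalg.eigh(np.cov(W.T));print(i["p"],W.mean(0).round(4),"short psi",np.arctan2(V[1,0],V[0,0]).round(2),np.sqrt(w)*4000)
s=plan([.615,-.3485,.11],.66)
s=plan([.615,-.3485,.029],.66,start=s,v=27)
for z in(0,.05,.1): print(z,onz(p,470,250,z,st),onz(p,520,330,z,st))
E
```

```text
12.3333 [ 0.57923261 -0.24567779  0.41863075]
0.85 [0.6487 0.0149] short psi -1.1 [33.9739141  55.56559318]
5 rows, psi 0.657 -> 0.66 q6 [-0.39  0.36  0.06  1.26  0.    0.52]
[[[-8,21,31],[-0.0,-0.0,-0.001]],[[-8,21,31],[-0.0,-0.0,-0.001]],[[-8,21,31],[-0.0,-0.0,-0.001]],[[-8,21,31],[-0.0,-0.0,-0.001]],[[-8,21,31],[-0.0,-0.0,-0.001]]]
4 rows, psi 0.66 -> 0.66 q6 [-0.39  0.36  0.06  1.26  0.    0.52]
[[[0,0,20],[0.0,0.0,0.0]],[[0,0,20],[0.0,0.0,0.0]],[[0,0,20],[0.0,0.0,0.0]],[[0,0,20],[0.0,0.0,0.0]]]
0 [ 0.81397231 -0.17466863  0.        ] [ 9.46599549e-01 -2.12518288e-01 -5.55111512e-17]
0.05 [ 0.77827889 -0.17710348  0.05      ] [ 0.89383096 -0.21008017  0.05      ]
0.1 [ 0.74258548 -0.17953834  0.1       ] [ 0.84106237 -0.20764205  0.1       ]
```

View pics/w7.png

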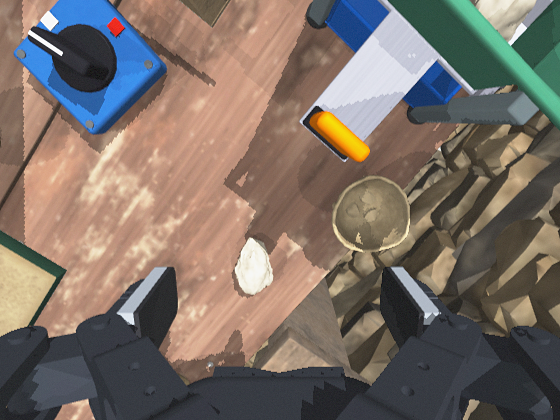

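```bash
python3 - <<'E'
from h import *
p,st=pickle.load(open("w7.pkl","rb"))
print(onz(p,253.5,268,.018,st), [onz(p,u,v,0,st).round(3) for u,v in((325,270),(345,355),(250,365))])
E
```

```text
[ 0.61701318 -0.3476637   0.018     ] [array([ 0.692, -0.303,  0.   ]), array([ 0.793, -0.381,  0.   ]), array([ 0.702, -0.472,  0.   ])]
```

step_arm(deltas=[[[-8,21,31],[0,0,0]],[[-8,21,31],[0,0,0]],[[-8,21,31],[0,0,0]],[[-8,21,31],[0,0,0]],[[-7,20,31],[0,0,0]],[[0,0,20],[0,0,0]],[[0,0,20],[0,0,0]],[[0,0,20],[0,0,0]],[[0,0,19],[0,0,0]],[[0,0,0],[0,0,0]]], claw=-0.6)

```text
t: 13.27
ee_pos: [0.6124, -0.3436, 0.1811]
eef_rot: [0.946, 0.325, -0.002, -0.003]
contact_force: [-1.0, 0.5, 0.1]
grip_width: 0.796
```

step_arm(deltas=[[[0,0,0],[0,0,0]],[[0,0,0],[0,0,0]],[[0,0,0],[0,0,0]],[[0,0,0],[0,0,0]],[[0,0,0],[0,0,0]],[[0,0,0],[0,0,0]],[[0,0,0],[0,0,0]]], claw=1)

```text
t: 13.85
ee_pos: [0.6146, -0.3462, 0.1879]
eef_rot: [0.946, 0.325, 0.001, 0.001]
contact_force: [0.1, 3.1, 6.8]
grip_width: 0.415
```

step_arm(deltas=[[[0,0,-25],[0,0,0]],[[0,0,-30],[0,0,0]],[[0,0,-35],[0,0,0]],[[0,0,-35],[0,0,0]],[[0,0,-35],[0,0,0]],[[0,0,-35],[0,0,0]],[[0,0,-30],[0,0,0]],[[0,0,0],[0,0,0]]])

```text
t: 14.52
ee_pos: [0.6146, -0.347, 0.4195]
eef_rot: [0.946, 0.324, 0.004, 0.005]
contact_force: [0.2, 0.5, -0.3]
grip_width: 0.411
```

```bash
python3 - <<'E'
from h import *
p,st=shot("wrist","w8.png")
s=plan([.586,-.021,.265],-.047)
E
```

```text
9 rows, psi 0.661 -> -0.047 q6 [-0.51  0.51  0.28  1.32 -0.    0.4 ]
[[[20,-31,-1],[0.001,-0.001,0.079]],[[17,-32,-1],[0.001,-0.001,0.079]],[[15,-33,-1],[0.001,-0.001,0.079]],[[12,-34,-1],[0.001,-0.001,0.079]],[[9,-35,-1],[0.001,-0.001,0.079]],[[7,-36,-1],[0.001,-0.001,0.079]],[[4,-36,-1],[0.001,-0.001,0.079]],[[1,-36,0],[0.001,-0.001,0.079]],[[-2,-36,0],[0.001,-0.001,0.079]]]
```

View pics/w8.png

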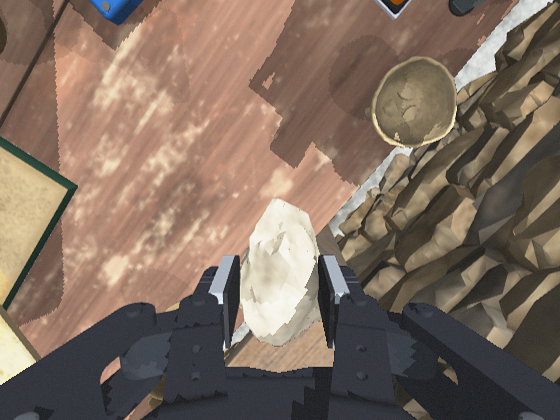

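step_arm(deltas=[[[20,-31,-1],[0,0,0.079]],[[17,-32,-1],[0,0,0.079]],[[15,-33,-1],[0,0,0.079]],[[12,-34,-1],[0,0,0.079]],[[9,-35,-1],[0,0,0.079]],[[7,-36,-1],[0,0,0.079]],[[4,-36,-1],[0,0,0.079]],[[1,-36,0],[0,0,0.079]],[[-2,-36,0],[0,0,0.079]],[[0,0,0],[0,0,0]],[[0,0,26],[0,0,0]],[[0,0,0],[0,0,0]],[[0,0,0],[0,0,0]]])

```text
t: 15.65
ee_pos: [0.5854, -0.021, 0.3898]
eef_rot: [1.0, -0.025, -0.002, 0.0]
contact_force: [-0.3, -0.1, -0.9]
grip_width: 0.407
```

step_arm(deltas=[[[0,0,0],[0,0,0]],[[0,0,0],[0,0,0]],[[0,0,0],[0,0,0]],[[0,0,0],[0,0,0]],[[0,0,-15],[0,0,0]],[[0,0,-20],[0,0,0]],[[0,0,-10],[0,0,0]]], claw=-1)

```text
t: 16.23
ee_pos: [0.5867, -0.0211, 0.4391]
eef_rot: [1.0, -0.025, 0.001, 0.0]
contact_force: [1.5, -0.7, 0.0]
grip_width: 1.0
```

```bash
python3 - <<'E'
from h import *
p,st=shot("wrist","w9.png");q,_=shot("side","d9.png");print(st["t"],st["ee_pos"])
E
```

```text
16.2333 [ 0.58674895 -0.02107682  0.43907898]
```

View pics/w9.png

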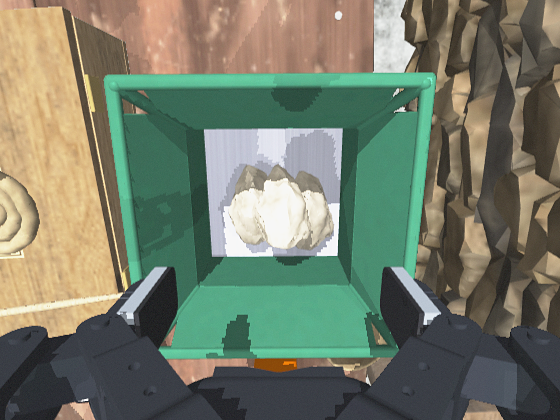

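View pics/d9.png

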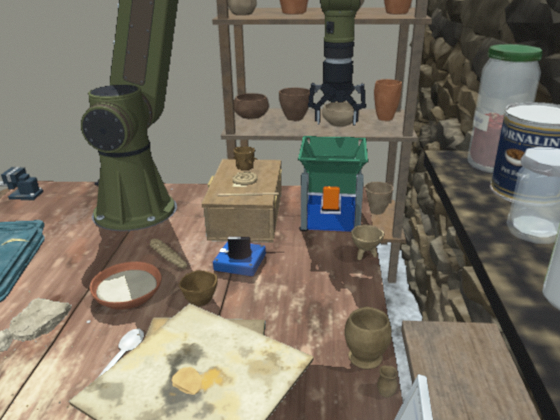

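```bash
python3 - <<'E'
from h import *
q,_=pickle.load(open("d1.pkl","rb"))
f=lambda u,v:(180+u/3,125+v/3)
for u,v in((80,345),(283,345)): print(onz(q,*f(u,v),0).round(3))
for u,v in((68,240),(275,245)):
    o,d=ray(q,*f(u,v));yb=-.2
    for z in(.08,.1,.12): print(z,onz(q,*f(u,v),z).round(3))
s=plan([.44,-.22,.27],1.0)
s=plan([.3572,-.2661,.17],1.372,start=s)
E
```

```text
[ 0.253 -0.161  0.   ]
[ 0.434 -0.152  0.   ]
0.08 [ 0.239 -0.113  0.08 ]
0.1 [ 0.249 -0.151  0.1  ]
0.12 [ 0.259 -0.19   0.12 ]
0.08 [ 0.425 -0.114  0.08 ]
0.1 [ 0.429 -0.153  0.1  ]
0.12 [ 0.433 -0.191  0.12 ]
9 rows, psi -0.05 -> 1.0 q6 [-0.04  0.28 -0.02  1.27 -0.    1.59]
[[[-15,23,2],[0.0,-0.0,-0.117]],[[-18,21,2],[0.0,-0.0,-0.117]],[[-20,19,2],[0.0,-0.0,-0.117]],[[-22,16,2],[0.0,-0.0,-0.117]],[[-24,14,2],[0.0,-0.0,-0.117]],[[-25,11,2],[0.0,-0.0,-0.117]],[[-26,8,2],[0.0,-0.0,-0.117]],[[-27,5,2],[0.0,-0.0,-0.117]],[[-27,1,2],[0.0,-0.0,-0.117]]]
4 rows, psi 1.0 -> 1.372 q6 [-0.04  0.28 -0.02  1.27 -0.    1.59]
[[[-21,-11,25],[0.0,0.0,-0.093]],[[-20,-13,25],[0.0,0.0,-0.093]],[[-18,-15,25],[0.0,0.0,-0.093]],[[-17,-17,25],[0.0,0.0,-0.093]]]
```

step_arm(deltas=[[[-15,23,2],[0,0,-0.117]],[[-18,21,2],[0,0,-0.117]],[[-20,19,2],[0,0,-0.117]],[[-22,16,2],[0,0,-0.117]],[[-24,14,2],[0,0,-0.117]],[[-25,11,2],[0,0,-0.117]],[[-26,8,2],[0,0,-0.117]],[[-27,5,2],[0,0,-0.117]],[[-27,1,2],[0,0,-0.117]],[[-21,-11,25],[0,0,-0.093]],[[-20,-13,25],[0,0,-0.093]],[[-18,-15,25],[0,0,-0.093]],[[-17,-17,25],[0,0,-0.093]],[[0,0,0],[0,0,0]],[[0,0,0],[0,0,0]]], claw=-0.3)

```text
t: 17.58
ee_pos: [0.3563, -0.266, 0.317]
eef_rot: [0.774, 0.633, -0.0, -0.002]
contact_force: [0.6, -0.2, 0.6]
grip_width: 0.646
```

```bash
python3 - <<'E'
from h import *
p,st=shot("wrist","w10.png");print(st["t"],st["ee_pos"],curpsi(st),st["q"])
E
```

```text
17.5833 [ 0.35634551 -0.26604361  0.3169584 ] 1.3716244264575548 [-6.41409436e-01  8.38676336e-02 -5.39867366e-01  9.50810714e-01
  2.68220100e-04 -4.42241062e-01]
```

View pics/w10.png

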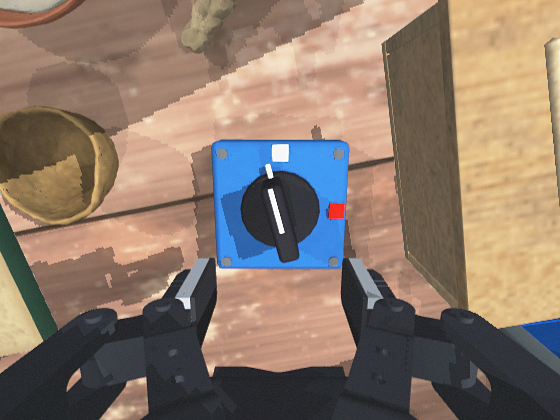

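```bash
python3 - <<'E'
from h import *
p,st=pickle.load(open("w10.pkl","rb"))
a=cv2.resize(p["pixels"][130:280,205:355,::-1],None,fx=4,fy=4,interpolation=cv2.INTER_CUBIC);cv2.imwrite("pics/w10c.png",a)
E
```

```text
(no output)
```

View pics/w10c.png

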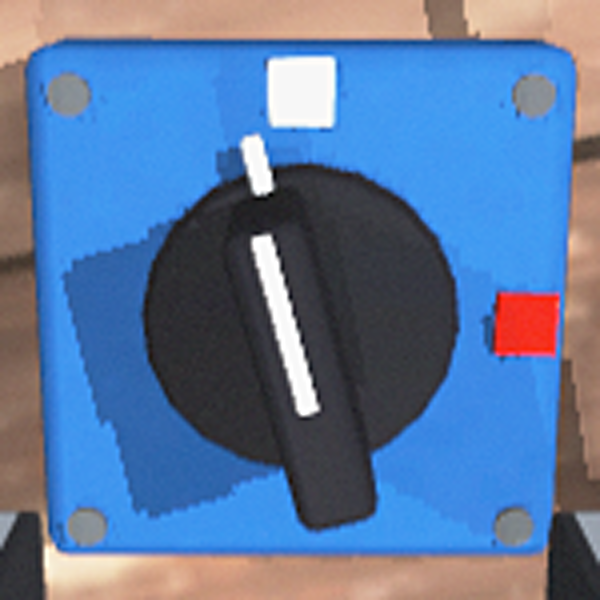

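```bash
python3 - <<'E'
from h import *
p,st=pickle.load(open("w10.pkl","rb"))
f=lambda u,v,z:onz(p,205+u/4,130+v/4,z,st)[:2]
ang=lambda a,b:np.arctan2(*(b-a)[::-1])
b=ang(f(308,415,.073),f(262,235,.073));ax=f(301,315,.036)
w=f(302,92,.03);r=f(526,325,.03);t=f(253,138,.038);t0=f(262,190,.038)
print("bar",b,"tip",ang(ax,t),np.hypot(*(t-ax)),ang(t0,t),"white",ang(ax,w),np.hypot(*(w-ax)),"red",ang(ax,r),np.hypot(*(r-ax)),ax)
c=[f(u,v,.03) for u,v in((30,45),(575,45),(548,552),(50,552))];print(np.mean(c,0),[ang(c[i-1],c[i]) for i in range(4)])
print("bar mid", (f(262,235,.073)+f(308,415,.073))/2, "bar end",f(340,520,.073))
E
```

```text
bar -3.1012848286457535 tip -3.0871831285117475 0.034867788795601214 3.1055602654338292 white 2.937558969492752 0.041262702611990255 red 1.289218717197238 0.04395581981835137 [ 0.35316019 -0.26551987]
[ 0.35395362 -0.26570606] [np.float64(2.9308067319431794), np.float64(1.3706569979283274), np.float64(-0.2001206723445537), np.float64(-1.771157527900095)]
bar mid [ 0.34508709 -0.26668496] bar end [ 0.37998659 -0.26443104]
```

```bash
python3 - <<'E'
from h import *
p,st=pickle.load(open("w10.pkl","rb"))
img=p["pixels"].astype(int)
sub=np.zeros(img.shape[:2],bool);sub[130:280,205:355]=1
red=sub&(img[...,0]>170)&(img[...,1]<90)&(img[...,2]<90)
wh=sub&(img.min(2)>170);wh[160:]=0
P={}
for n,m in(("red",red),("white",wh)):
    ys,xs=np.nonzero(m);c,s,a=cv2.minAreaRect(np.c_[xs,ys].astype(np.float32));print(n,len(xs),c,s,xs.mean(),ys.mean())
    P[n]=np.mean([onz(p,u,v,.03,st)[:2] for u,v in zip(xs,ys)],0)
w,r=P["white"],P["red"];print(w,r)
for wd in(2.93,2.9415):
    a=w-.043*np.array([np.cos(wd),np.sin(wd)]);d=r-a;print(a,np.hypot(*d),wd-np.arctan2(d[1],d[0]))
# chord-based
print("chord angle",2*np.arcsin(np.linalg.norm(w-r)/2/.043),np.linalg.norm(w-r))
E
```

```text
red 210 (336.5, 211.0) (14.0, 15.0) 336.1095238095238 210.67142857142858
white 265 (280.0, 151.5) (15.0, 16.0) 280.00754716981135 151.58867924528303
[ 0.31167533 -0.25731588] [ 0.36486357 -0.22352314]
[ 0.35371633 -0.26634662] 0.04425055469482712 1.6138591509498355
[ 0.3538174  -0.26586257] 0.04375665307243496 1.6259105693905087
chord angle 1.6446705809892526 0.06301538365967643
```

```bash
python3 - <<'E'
from h import *
s=plan([.3537,-.2657,.11],1.61)
s=plan([.3537,-.2657,.062],1.61,start=s,v=25)
E
```

```text
2 rows, psi 1.373 -> 1.61 q6 [-0.64  0.08 -0.54  0.95  0.   -0.44]
[[[0,-2,27],[-0.0,-0.0,-0.119]],[[0,-2,27],[-0.0,-0.0,-0.119]]]
2 rows, psi 1.61 -> 1.61 q6 [-0.64  0.08 -0.54  0.95  0.   -0.44]
[[[0,0,24],[0.0,0.0,0.0]],[[0,0,24],[0.0,0.0,0.0]]]
```

step_arm(deltas=[[[0,-2,27],[0,0,-0.119]],[[0,-2,27],[0,0,-0.119]],[[0,0,24],[0,0,0]],[[0,0,23],[0,0,0]],[[0,0,0],[0,0,0]],[[0,0,0],[0,0,0]]])

```text
t: 18.13
ee_pos: [0.3549, -0.2655, 0.218]
eef_rot: [0.692, 0.722, 0.0, -0.0]
contact_force: [0.7, -0.1, -0.2]
grip_width: 0.645
```

step_arm(deltas=[[[0,0,0],[0,0,0]],[[0,0,0],[0,0,0]],[[0,0,0],[0,0,0]],[[0,0,0],[0,0,0]],[[0,0,0],[0,0,0]],[[0,0,0],[0,0,0]],[[0,0,0],[0,0,0]]], claw=1, force=35)

```text
t: 18.72
ee_pos: [0.3549, -0.2651, 0.2193]
eef_rot: [0.692, 0.722, 0.002, 0.0]
contact_force: [0.8, 7.7, 9.8]
grip_width: 0.155
```

```bash
python3 - <<'E'
from h import *
p,st=shot("wrist","w11.png");print(st["t"],st["ee_pos"],curpsi(st),st["grip_width"])
E
```

```text
18.7167 [ 0.3548608  -0.2651086   0.21927493] 1.6136849624858682 0.15477322593744489
```

View pics/w11.png

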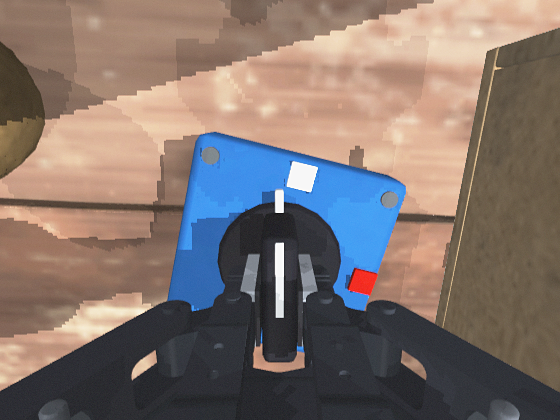

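step_arm(deltas=[[[0,0,-2],[0,0,0.1]],[[0,0,0],[0,0,0.1]],[[0,0,0],[0,0,0.1]],[[0,0,0],[0,0,0.1]],[[0,0,0],[0,0,0.1]],[[0,0,0],[0,0,0.1]],[[0,0,0],[0,0,0.1]],[[0,0,0],[0,0,0.1]],[[0,0,0],[0,0,0.1]],[[0,0,0],[0,0,0.1]],[[0,0,0],[0,0,0.1]],[[0,0,0],[0,0,0.1]],[[0,0,0],[0,0,0.1]],[[0,0,0],[0,0,0.1]],[[0,0,0],[0,0,0.1]],[[0,0,0],[0,0,0.1]],[[0,0,0],[0,0,0.1]],[[0,0,0],[0,0,0.1]],[[0,0,0],[0,0,0]]])

```text
t: 20.35
ee_pos: [0.3552, -0.2648, 0.2195]
eef_rot: [0.995, -0.095, 0.002, -0.002]
contact_force: [8.6, 4.9, -14.4]
grip_width: 0.155
```

```bash
python3 - <<'E'
from h import *
p,st=shot("wrist","w12.png");print(st["t"],st["ee_pos"],curpsi(st),st["grip_width"],st["contact_force"])
E
```

```text
20.35 [ 0.35521676 -0.26477087  0.21950585] -0.19020787169522005 0.15530746171616527 [  8.55291182   4.94279276 -14.42055965]
```

View pics/w12.png

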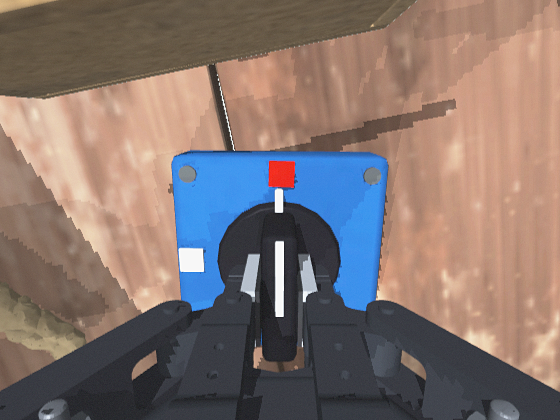

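step_arm(deltas=[[[0,0,1],[0,0,0.035]],[[0,0,0],[0,0,0]],[[0,0,0],[0,0,0]]])

```text
t: 20.65
ee_pos: [0.3552, -0.2648, 0.2194]
eef_rot: [0.994, -0.11, 0.002, -0.002]
contact_force: [5.3, 7.9, -1.4]
grip_width: 0.158
```

step_arm(deltas=[[[0,0,0],[0,0,0]],[[0,0,0],[0,0,0]],[[0,0,0],[0,0,0]],[[0,0,0],[0,0,0]],[[0,0,-30],[0,0,0]],[[0,0,-40],[0,0,0]],[[0,0,-30],[0,0,0]],[[0,0,0],[0,0,0]],[[0,0,0],[0,0,0]]], claw=-0.4)

```text
t: 21.4
ee_pos: [0.3548, -0.2666, 0.3208]
eef_rot: [0.994, -0.111, 0.002, 0.001]
contact_force: [-1.0, -0.1, -1.2]
grip_width: 0.701
```

```bash
python3 - <<'E'
from h import *
p,st=shot("wrist","w13.png");print(st["t"],st["ee_pos"],curpsi(st),st["grip_width"],st["contact_force"])
a=cv2.resize(p["pixels"][100:280,190:370,::-1],None,fx=3.3,fy=3.3,interpolation=cv2.INTER_CUBIC);cv2.imwrite("pics/w13c.png",a)
E
```

```text
21.4 [ 0.35481748 -0.26657245  0.32077086] -0.22234006119068003 0.7012991047402545 [-0.96137209 -0.06941452 -1.16587659]
```

View pics/w13c.png

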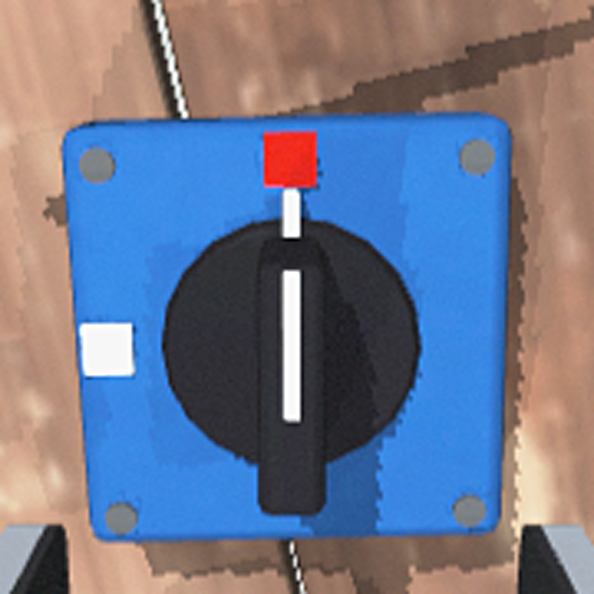

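```bash
python3 - <<'E'
from h import *
s=plan([.56,-.24,.25],1.52)
E
```

```text
15 rows, psi -0.222 -> 1.52 q6 [-0.64  0.08 -0.54  0.95 -0.    1.15]
[[[13,-5,-6],[0.0,-0.0,-0.116]],[[13,-3,-6],[0.0,-0.0,-0.116]],[[14,-2,-6],[0.0,-0.0,-0.116]],[[14,0,-6],[0.0,-0.0,-0.116]],[[14,2,-6],[0.0,-0.0,-0.116]],[[13,3,-6],[0.0,-0.0,-0.116]],[[13,5,-6],[0.0,-0.0,-0.116]],[[12,6,-6],[0.0,-0.0,-0.116]],[[12,8,-6],[0.0,-0.0,-0.116]],[[11,9,-6],[0.0,-0.0,-0.116]],[[10,10,-6],[0.0,-0.0,-0.116]],[[8,11,-6],[0.0,-0.0,-0.116]],[[7,12,-6],[0.0,-0.0,-0.116]],[[5,13,-6],[0.0,-0.0,-0.116]],[[4,13,-6],[0.0,-0.0,-0.116]]]
```

step_arm(deltas=[[[13,-5,-6],[0,0,-0.116]],[[13,-3,-6],[0,0,-0.116]],[[14,-2,-6],[0,0,-0.116]],[[14,0,-6],[0,0,-0.116]],[[14,2,-6],[0,0,-0.116]],[[13,3,-6],[0,0,-0.116]],[[13,5,-6],[0,0,-0.116]],[[12,6,-6],[0,0,-0.116]],[[12,8,-6],[0,0,-0.116]],[[11,9,-6],[0,0,-0.116]],[[10,10,-6],[0,0,-0.116]],[[8,11,-6],[0,0,-0.116]],[[7,12,-6],[0,0,-0.116]],[[5,13,-6],[0,0,-0.116]],[[4,13,-6],[0,0,-0.116]],[[0,0,0],[0,0,0]]], claw=0)

```text
t: 22.78
ee_pos: [0.5622, -0.2397, 0.4074]
eef_rot: [0.724, 0.69, 0.0, -0.0]
contact_force: [-0.7, -0.5, -0.2]
grip_width: 0.499
```

```bash
python3 - <<'E'
from h import *
p,st=shot("wrist","w14.png");print(st["t"],st["ee_pos"],curpsi(st),st["grip_width"])
im=p["pixels"].astype(int);m=(im[...,0]>180)&(im[...,2]<90)&(im[...,1]>70)&(im[...,1]<200)&(im[...,0]-im[...,1]>50)
ys,xs=np.nonzero(m);print(len(xs),xs.mean(),ys.mean(),onz(p,xs.mean(),ys.mean(),.171,st))
s=plan([.578,-.179,.153],1.52)
E
```

```text
22.7833 [ 0.56218693 -0.23971538  0.40744068] 1.5222997464818355 0.49933441765807135
738 372.37669376693765 233.88753387533876 [ 0.5671599  -0.18177816  0.171     ]
3 rows, psi 1.517 -> 1.52 q6 [-0.4   0.33 -0.01  1.22 -0.   -0.35]
[[[21,5,33],[-0.001,-0.0,-0.001]],[[21,5,33],[-0.001,-0.0,-0.001]],[[21,5,33],[-0.001,-0.0,-0.001]]]
```

View pics/w14.png

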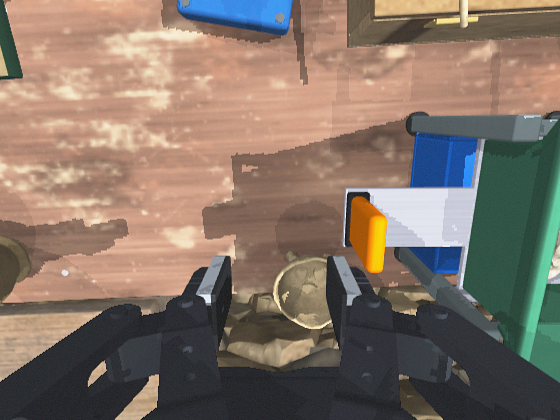

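step_arm(deltas=[[[21,5,12],[0,0,0]],[[21,5,12],[0,0,0]],[[20,4,12],[0,0,0]],[[0,0,0],[0,0,0]],[[0,0,0],[0,0,0]]], claw=0)

```text
t: 23.25
ee_pos: [0.5765, -0.1781, 0.3707]
eef_rot: [0.726, 0.688, -0.001, -0.002]
contact_force: [-0.2, -0.8, 0.2]
grip_width: 0.498
```

```bash
python3 - <<'E'
from h import *
p,st=shot("wrist","w15.png");print(st["t"],st["ee_pos"],curpsi(st),st["grip_width"])
for e in [(.578-.02,-.178),(.598,-.18),(.578,-.173),(.578,-.185)]: print(proj(p,[*e,.171],st))
E
```

```text
23.25 [ 0.5764892  -0.1780783   0.37072569] 1.5171084056646769 0.4976509138260596
[279.93720662 220.55457133]
[280.19296853 290.55815807]
[291.30985885 255.99809629]
[268.83877104 257.13682587]
```

View pics/w15.png

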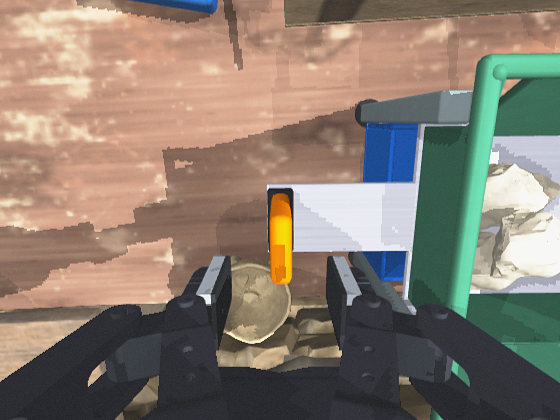

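step_arm(deltas=[[[0,0,21],[0,0,0]],[[0,0,21],[0,0,0]],[[0,0,18],[0,0,0]],[[0,0,0],[0,0,0]],[[0,0,0],[0,0,0]]])

```text
t: 23.72
ee_pos: [0.5769, -0.1796, 0.3124]
eef_rot: [0.726, 0.687, -0.001, -0.001]
contact_force: [-1.1, -0.6, 1.1]
grip_width: 0.5
```

step_arm(deltas=[[[0,0,0],[0,0,0]],[[0,0,0],[0,0,0]],[[0,0,0],[0,0,0]],[[0,0,0],[0,0,0]],[[0,0,0],[0,0,0]],[[0,0,0],[0,0,0]]], claw=1, force=60)

```text
t: 24.22
ee_pos: [0.5783, -0.1788, 0.3145]
eef_rot: [0.725, 0.688, 0.001, 0.001]
contact_force: [-0.9, 1.0, 5.9]
grip_width: 0.127
```

step_arm(deltas=[[[-12,0,0],[0,0,0]],[[-12,0,0],[0,0,0]],[[-12,0,0],[0,0,0]],[[-12,0,0],[0,0,0]],[[-12,0,0],[0,0,0]],[[-12,0,0],[0,0,0]],[[-12,0,0],[0,0,0]],[[-12,0,0],[0,0,0]],[[-12,0,0],[0,0,0]],[[-10,0,0],[0,0,0]],[[-3,0,0],[0,0,0]],[[0,0,0],[0,0,0]]])

```text
t: 25.22
ee_pos: [0.5726, -0.3005, 0.3146]
eef_rot: [0.726, 0.688, 0.001, 0.002]
contact_force: [3.3, 0.0, 4.9]
grip_width: 0.129
```

step_arm(deltas=[[[-2,0,0],[0,0,0]],[[-2,0,0],[0,0,0]],[[0,0,0],[0,0,0]]])

```text
t: 25.47
ee_pos: [0.5725, -0.3023, 0.3145]
eef_rot: [0.725, 0.689, 0.003, 0.001]
contact_force: [3.8, 8.5, 8.2]
grip_width: 0.133
```

step_arm(deltas=[[[-2,0,0],[0,0,0]],[[-2,0,0],[0,0,0]],[[0,0,0],[0,0,0]]])

```text
t: 25.72
ee_pos: [0.5724, -0.3035, 0.3145]
eef_rot: [0.724, 0.69, 0.005, -0.002]
contact_force: [4.6, 21.7, 11.2]
grip_width: 0.128
```

```bash
python3 - <<'E'
from h import *
p,st=shot("wrist","w16.png");q,_=shot("side","d16.png");r,_=shot("scene","s16.png");print(st["t"],st["ee_pos"])
v=np.hstack([cv2.resize(q["pixels"][120:330,200:400,::-1],None,fx=2,fy=2),cv2.resize(r["pixels"][160:370,80:280,::-1],None,fx=2,fy=2)])
cv2.imwrite("pics/c16.png",v)
E
```

```text
25.7167 [ 0.57244295 -0.30350446  0.31446085]
```

View pics/c16.png

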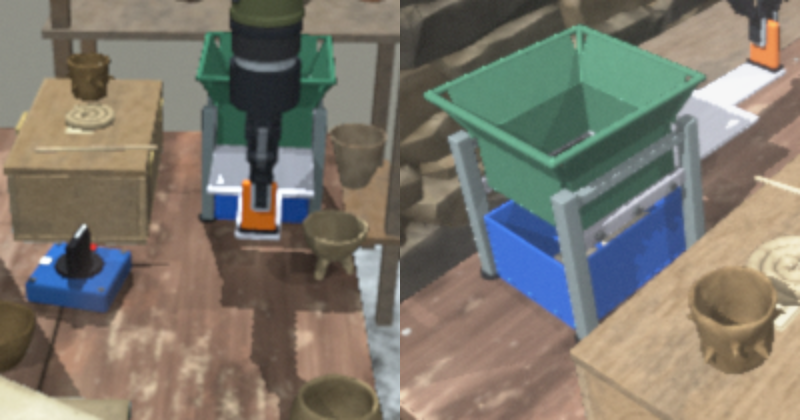

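View pics/w16.png

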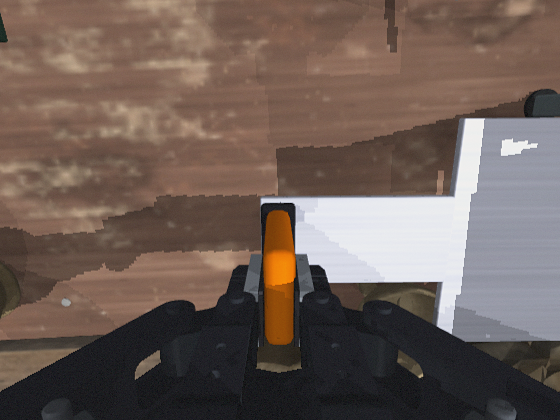

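step_arm(deltas=[[[3,0,0],[0,0,0]],[[0,0,0],[0,0,0]]])

```text
t: 26.03
ee_pos: [0.5726, -0.3023, 0.3145]
eef_rot: [0.725, 0.689, 0.003, 0.0]
contact_force: [4.4, 9.9, 7.3]
grip_width: 0.129
```

step_arm(deltas=[[[0,0,0],[0,0,0]],[[0,0,0],[0,0,0]],[[0,0,0],[0,0,0]],[[0,0,-30],[0,0,0]],[[0,0,-40],[0,0,0]],[[0,0,-30],[0,0,0]],[[0,0,0],[0,0,0]]], claw=0)

```text
t: 26.62
ee_pos: [0.5721, -0.3058, 0.4198]
eef_rot: [0.726, 0.688, 0.001, 0.005]
contact_force: [0.2, -0.5, 0.1]
grip_width: 0.502
```

```bash
python3 - <<'E'
from h import *
p,st=shot("wrist","w17.png");print(st["t"],st["ee_pos"])
plan([.56,-.05,.30],1.52)
E
```

```text
26.6167 [ 0.57207013 -0.30575634  0.4198164 ]
7 rows, psi 1.517 -> 1.52 q6 [-0.49  0.4   0.1   1.27 -0.   -0.44]
[[[36,-4,-6],[0.001,0.0,-0.0]],[[36,-4,-6],[0.001,0.0,-0.0]],[[36,-4,-6],[0.001,0.0,-0.0]],[[36,-4,-6],[0.001,0.0,-0.0]],[[36,-4,-6],[0.001,0.0,-0.0]],[[36,-4,-6],[0.001,0.0,-0.0]],[[36,-4,-5],[0.001,0.0,-0.0]]]
```

step_arm(deltas=[[[35,3,-6],[0,0,0]],[[39,3,-6],[0,0,0]],[[39,3,-6],[0,0,0]],[[39,3,-6],[0,0,0]],[[39,3,-6],[0,0,0]],[[39,3,-6],[0,0,0]],[[35,3,-5],[0,0,0]],[[0,0,0],[0,0,0]]])

```text
t: 27.33
ee_pos: [0.6064, -0.036, 0.4533]
eef_rot: [0.724, 0.69, 0.001, -0.001]
contact_force: [-0.5, -0.9, 0.8]
grip_width: 0.497
```

```bash
python3 - <<'E'
from h import *
p,st=shot("wrist","w18.png");print(st["t"],st["ee_pos"])
E
```

```text
27.3333 [ 0.60639927 -0.03595981  0.45331262]
```

View pics/w18.png

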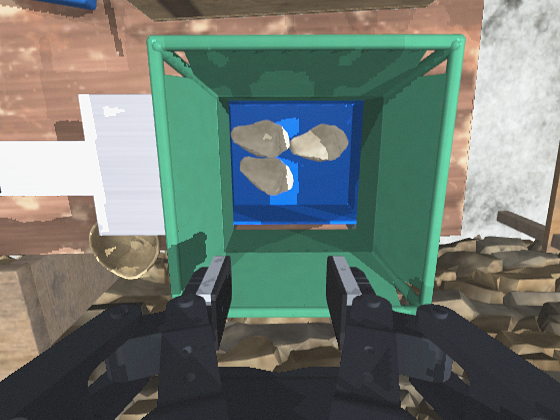

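```bash
python3 - <<'E'
from h import *
s=plan([.572,-.303,.25],1.52)
s=plan([.572,-.303,.158],1.52,start=s,v=24)
E
```

```text
7 rows, psi 1.522 -> 1.52 q6 [-0.06  0.32  0.06  1.32  0.   -0.01]
[[[-38,-3,7],[-0.0,-0.0,0.0]],[[-38,-3,7],[-0.0,-0.0,0.0]],[[-38,-3,7],[-0.0,-0.0,0.0]],[[-38,-3,7],[-0.0,-0.0,0.0]],[[-38,-3,7],[-0.0,-0.0,0.0]],[[-38,-3,7],[-0.0,-0.0,0.0]],[[-38,-3,7],[-0.0,-0.0,0.0]]]
4 rows, psi 1.52 -> 1.52 q6 [-0.06  0.32  0.06  1.32  0.   -0.01]
[[[0,0,23],[0.0,0.0,0.0]],[[0,0,23],[0.0,0.0,0.0]],[[0,0,23],[0.0,0.0,0.0]],[[0,0,23],[0.0,0.0,0.0]]]
```

step_arm(deltas=[[[-38,-3,7],[0,0,0]],[[-38,-3,7],[0,0,0]],[[-38,-3,7],[0,0,0]],[[-38,-3,7],[0,0,0]],[[-38,-3,7],[0,0,0]],[[-38,-3,7],[0,0,0]],[[-38,-3,7],[0,0,0]],[[0,0,0],[0,0,0]],[[0,0,0],[0,0,0]]])

```text
t: 28.13
ee_pos: [0.5692, -0.3088, 0.4024]
eef_rot: [0.727, 0.686, -0.001, -0.002]
contact_force: [0.8, 0.7, -0.2]
grip_width: 0.496
```

```bash
python3 - <<'E'
from h import *
p,st=shot("wrist","w19.png");print(st["t"],st["ee_pos"])
im=p["pixels"].astype(int);m=(im[...,0]>180)&(im[...,2]<90)&(im[...,1]>70)&(im[...,1]<200)&(im[...,0]-im[...,1]>50)
ys,xs=np.nonzero(m);print(len(xs),xs.mean(),xs.min(),xs.max(),ys.mean(),onz(p,xs.mean(),ys.mean(),.171,st))
E
```

```text
28.1333 [ 0.56917931 -0.30883383  0.40238523]
1124 290.1761565836299 281 299 229.97864768683274 [ 0.56667669 -0.30303005  0.171     ]
```

Handle is where expected (y −0.303). I'll shift 5 mm and descend.

step_arm(deltas=[[[5,3,24],[0,0,0]],[[0,0,24],[0,0,0]],[[0,0,24],[0,0,0]],[[0,0,17],[0,0,0]],[[0,0,0],[0,0,0]],[[0,0,0],[0,0,0]]])

```text
t: 28.68
ee_pos: [0.5739, -0.2997, 0.315]
eef_rot: [0.725, 0.689, -0.0, -0.001]
contact_force: [0.6, 0.1, 0.1]
grip_width: 0.5
```

step_arm(deltas=[[[0,0,0],[0,0,0]],[[0,0,0],[0,0,0]],[[0,0,0],[0,0,0]],[[0,0,0],[0,0,0]],[[0,0,0],[0,0,0]],[[0,0,0],[0,0,0]]], claw=1, force=60)

```text
t: 29.18
ee_pos: [0.5749, -0.301, 0.3177]
eef_rot: [0.725, 0.688, 0.001, 0.001]
contact_force: [-0.3, 0.2, 5.3]
grip_width: 0.13
```

step_arm(deltas=[[[12,0,0],[0,0,0]],[[12,0,0],[0,0,0]],[[12,0,0],[0,0,0]],[[12,0,0],[0,0,0]],[[12,0,0],[0,0,0]],[[12,0,0],[0,0,0]],[[12,0,0],[0,0,0]],[[12,0,0],[0,0,0]],[[12,0,0],[0,0,0]],[[10,0,0],[0,0,0]],[[3,0,0],[0,0,0]],[[0,0,0],[0,0,0]]])

```text
t: 30.18
ee_pos: [0.5805, -0.1796, 0.3177]
eef_rot: [0.725, 0.689, -0.0, 0.001]
contact_force: [-4.6, 1.1, 9.5]
grip_width: 0.125
```

step_arm(deltas=[[[2,0,0],[0,0,0]],[[2,0,0],[0,0,0]],[[0,0,0],[0,0,0]]])

```text
t: 30.43
ee_pos: [0.5806, -0.1765, 0.3177]
eef_rot: [0.725, 0.688, -0.001, 0.001]
contact_force: [-4.7, -2.9, 10.2]
grip_width: 0.126
```

step_arm(deltas=[[[2,0,0],[0,0,0]],[[2,0,0],[0,0,0]],[[0,0,0],[0,0,0]]])

```text
t: 30.68
ee_pos: [0.5808, -0.1751, 0.3177]
eef_rot: [0.726, 0.687, -0.003, 0.004]
contact_force: [-5.3, -15.2, 7.5]
grip_width: 0.129
```

step_arm(deltas=[[[2,0,0],[0,0,0]],[[0,0,0],[0,0,0]],[[0,0,0],[0,0,0]],[[-4,0,0],[0,0,0]],[[0,0,0],[0,0,0]]])

```text
t: 31.1
ee_pos: [0.5806, -0.1761, 0.3177]
eef_rot: [0.726, 0.688, -0.001, 0.002]
contact_force: [-5.9, -7.1, 9.4]
grip_width: 0.128
```

step_arm(deltas=[[[0,0,0],[0,0,0]],[[0,0,0],[0,0,0]],[[0,0,0],[0,0,0]],[[0,0,-30],[0,0,0]],[[0,0,-40],[0,0,0]],[[0,0,-30],[0,0,0]],[[0,0,0],[0,0,0]]], claw=0)

```text
t: 31.68
ee_pos: [0.5826, -0.174, 0.4227]
eef_rot: [0.725, 0.688, 0.003, 0.004]
contact_force: [0.9, -1.4, 1.2]
grip_width: 0.498
```

```bash
python3 - <<'E'
from h import *
p,st=shot("wrist","w20.png");q,_=shot("side","d20.png");r,_=shot("scene","s20.png");print(st["t"],st["ee_pos"])
v=np.hstack([cv2.resize(q["pixels"][120:330,200:400,::-1],None,fx=2,fy=2),cv2.resize(r["pixels"][160:370,80:280,::-1],None,fx=2,fy=2)])
cv2.imwrite("pics/c20.png",v)
q0,_=pickle.load(open("d1.pkl","rb"));r0,_=pickle.load(open("s1.pkl","rb"))
for a in(q0,q,r0,r):
    im=a["pixels"].astype(int);m=(im[...,0]>180)&(im[...,2]<90)&(im[...,1]>50)&(im[...,1]<170)&(im[...,0]-im[...,1]>60);m[:,360:]=0;m[300:]=0;m[:150]=0
    ys,xs=np.nonzero(m);print(len(xs),xs.mean(),ys.mean(),xs.min(),xs.max(),ys.min(),ys.max())
E
```

```text
31.6833 [ 0.58264819 -0.17402314  0.42274013]
47 330.8085106382979 187.7872340425532 324 338 186 189
51 324.4313725490196 192.19607843137254 246 339 186 244
48 227.29166666666666 196.29166666666666 219 232 187 206
39 230.0 200.07692307692307 221 233 191 206
```

View pics/c20.png

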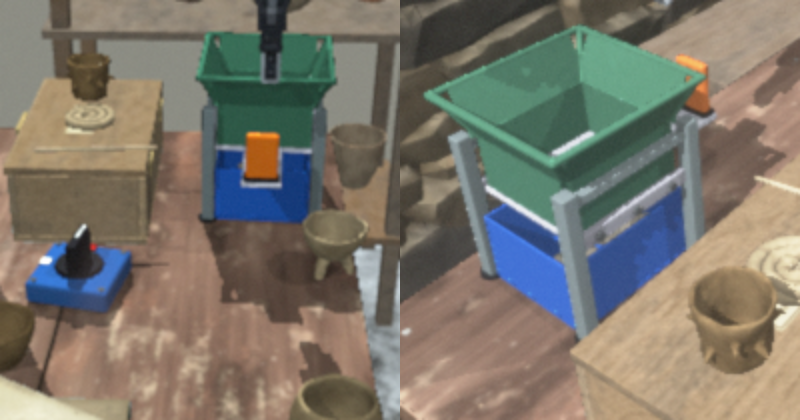

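```bash
python3 - <<'E'
from h import *
a,_=pickle.load(open("d1.pkl","rb"));b,_=pickle.load(open("d20.pkl","rb"))
d=lambda dx,dy:np.abs(a["pixels"][180:220,315:350].astype(int)-np.roll(b["pixels"].astype(int),(dy,dx),(0,1))[180:220,315:350]).mean()
print([(dx,dy,round(d(dx,dy),1)) for dx in(-1,0,1) for dy in(-1,0,1)])
s=plan([.56,-.24,.28],1.2)
s=plan([.3545,-.2657,.17],-.222,start=s)
E
```

```text
[(-1, -1, np.float64(16.2)), (-1, 0, np.float64(10.6)), (-1, 1, np.float64(16.1)), (0, -1, np.float64(14.0)), (0, 0, np.float64(7.2)), (0, 1, np.float64(13.5)), (1, -1, np.float64(16.3)), (1, 0, np.float64(10.3)), (1, 1, np.float64(15.6))]
3 rows, psi 1.518 -> 1.2 q6 [-0.29  0.32 -0.01  1.24  0.   -0.24]
[[[-22,-6,-6],[0.0,-0.0,0.106]],[[-23,-3,-6],[0.0,-0.0,0.106]],[[-23,-1,-6],[0.0,-0.0,0.106]]]
12 rows, psi 1.2 -> -0.222 q6 [-0.29  0.32 -0.01  1.24  0.   -0.24]
[[[-8,-15,9],[0.0,0.0,0.119]],[[-10,-14,9],[0.0,0.0,0.119]],[[-12,-13,9],[0.0,0.0,0.119]],[[-13,-11,9],[0.0,0.0,0.119]],[[-14,-10,9],[0.0,0.0,0.119]],[[-15,-8,9],[0.0,0.0,0.119]],[[-16,-6,9],[0.0,0.0,0.119]],[[-17,-4,9],[0.0,0.0,0.119]],[[-17,-2,9],[0.0,0.0,0.119]],[[-17,0,9],[0.0,0.0,0.119]],[[-17,2,9],[0.0,0.0,0.119]],[[-17,4,9],[0.0,0.0,0.119]]]
```

step_arm(deltas=[[[-22,-6,-6],[0,0,0.106]],[[-23,-3,-6],[0,0,0.106]],[[-23,-1,-6],[0,0,0.106]],[[-8,-15,9],[0,0,0.119]],[[-10,-14,9],[0,0,0.119]],[[-12,-13,9],[0,0,0.119]],[[-13,-11,9],[0,0,0.119]],[[-14,-10,9],[0,0,0.119]],[[-15,-8,9],[0,0,0.119]],[[-16,-6,9],[0,0,0.119]],[[-17,-4,9],[0,0,0.119]],[[-17,-2,9],[0,0,0.119]],[[-17,0,9],[0,0,0.119]],[[-17,2,9],[0,0,0.119]],[[-17,4,9],[0,0,0.119]],[[0,0,0],[0,0,0]],[[0,0,0],[0,0,0]]], claw=-0.3)

```text
t: 33.25
ee_pos: [0.3545, -0.2652, 0.3243]
eef_rot: [0.994, -0.113, -0.001, -0.001]
contact_force: [-0.3, -0.1, -0.0]
grip_width: 0.648
```

```bash
python3 - <<'E'
from h import *
p,st=shot("wrist","w21.png")
s=plan([.354,-.2657,.064],-.222)
E
```

```text
3 rows, psi -0.226 -> -0.222 q6 [-0.64  0.07 -0.53  0.97  0.    1.15]
[[[0,0,35],[-0.0,0.0,-0.001]],[[0,0,35],[-0.0,0.0,-0.001]],[[0,0,35],[-0.0,0.0,-0.001]]]
```

View pics/w21.png

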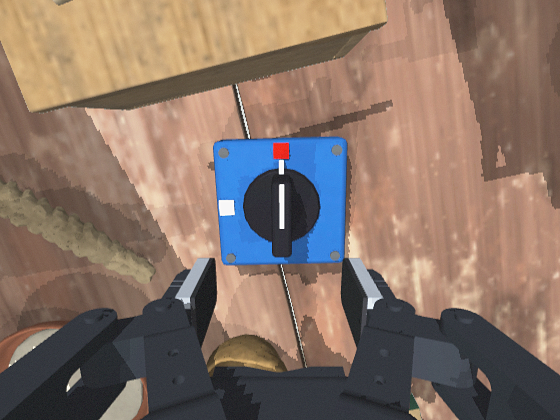

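step_arm(deltas=[[[2,0,35],[0,0,0]],[[0,0,35],[0,0,0]],[[0,0,34],[0,0,0]],[[0,0,0],[0,0,0]],[[0,0,0],[0,0,0]]])

```text
t: 33.72
ee_pos: [0.3574, -0.2656, 0.2209]
eef_rot: [0.994, -0.113, -0.002, -0.001]
contact_force: [-0.4, -0.3, -0.1]
grip_width: 0.651
```

step_arm(deltas=[[[0,0,0],[0,0,0]],[[0,0,0],[0,0,0]],[[0,0,0],[0,0,0]],[[0,0,0],[0,0,0]],[[0,0,0],[0,0,0]],[[0,0,0],[0,0,0]]], claw=1, force=35)

```text
t: 34.22
ee_pos: [0.3563, -0.2663, 0.2232]
eef_rot: [0.993, -0.114, -0.001, 0.001]
contact_force: [-9.6, 1.4, 12.3]
grip_width: 0.156
```

step_arm(deltas=[[[0,0,0],[0,0,-0.1]],[[0,0,0],[0,0,-0.1]],[[0,0,0],[0,0,-0.1]],[[0,0,0],[0,0,-0.1]],[[0,0,0],[0,0,-0.1]],[[0,0,0],[0,0,-0.1]],[[0,0,0],[0,0,-0.1]],[[0,0,0],[0,0,-0.1]],[[0,0,0],[0,0,-0.1]],[[0,0,0],[0,0,-0.1]],[[0,0,0],[0,0,-0.1]],[[0,0,0],[0,0,-0.1]],[[0,0,0],[0,0,-0.1]],[[0,0,0],[0,0,-0.1]],[[0,0,0],[0,0,-0.1]],[[0,0,0],[0,0,-0.1]],[[0,0,0],[0,0,0]],[[0,0,0],[0,0,0]]])

```text
t: 35.72
ee_pos: [0.3577, -0.2654, 0.2233]
eef_rot: [0.773, 0.634, 0.002, -0.0]
contact_force: [-1.0, 7.3, 9.2]
grip_width: 0.158
```

```bash
python3 - <<'E'
from h import *
p,st=shot("wrist","w22.png");print(st["t"],st["ee_pos"],curpsi(st),st["grip_width"],st["contact_force"])
a=cv2.resize(p["pixels"][130:330,180:380,::-1],None,fx=3,fy=3,interpolation=cv2.INTER_CUBIC);cv2.imwrite("pics/w22c.png",a)
E
```

```text
35.7167 [ 0.35773082 -0.26543041  0.22326101] 1.3731829587613789 0.15790545196471722 [-1.00622785  7.26807085  9.18301428]
```

View pics/w22c.png

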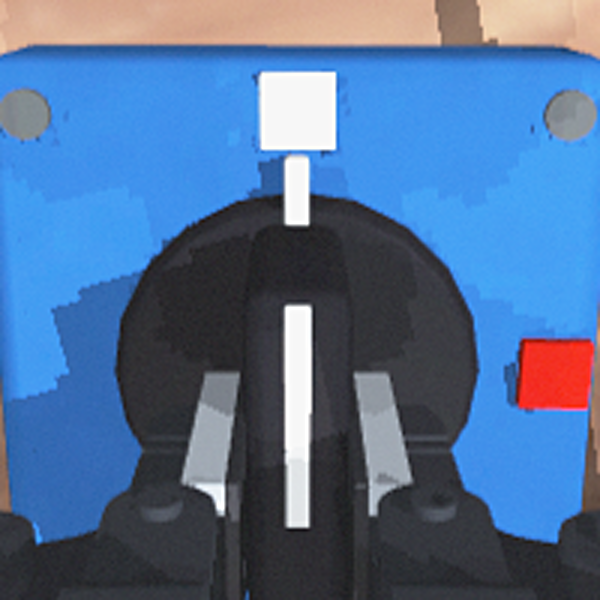

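step_arm(deltas=[[[0,0,0],[0,0,0]],[[0,0,0],[0,0,0]],[[0,0,0],[0,0,0]],[[0,0,0],[0,0,0]],[[0,0,-30],[0,0,0]],[[0,0,-40],[0,0,0]],[[0,0,-40],[0,0,0]],[[0,0,-30],[0,0,0]],[[0,0,-30],[0,0,0]],[[0,0,0],[0,0,0]],[[0,0,0],[0,0,0]]], claw=-0.4)

```text
t: 36.68
ee_pos: [0.3581, -0.2669, 0.3936]
eef_rot: [0.774, 0.633, 0.0, 0.002]
contact_force: [-0.4, -0.2, -0.3]
grip_width: 0.701
```

```bash
python3 - <<'E'
from h import *
p,st=shot("wrist","w23.png");q,_=shot("side","d23.png");print(st["t"],st["ee_pos"],st["contact_force"])
a=cv2.resize(p["pixels"][100:280,180:380,::-1],None,fx=2,fy=2,interpolation=cv2.INTER_CUBIC)
b=cv2.resize(q["pixels"][120:300,170:400,::-1],None,fx=1.7,fy=2)
cv2.imwrite("pics/c23.png",np.hstack([a,b]))
q0,_=pickle.load(open("d1.pkl","rb"))
for n,(y0,y1,x0,x1) in dict(cup=(265,312,178,220),tripod=(218,264,346,388)).items(): print(n,np.abs(q0["pixels"][y0:y1,x0:x1].astype(int)-q["pixels"][y0:y1,x0:x1]).mean())
E
```

```text
36.6833 [ 0.35810424 -0.26687103  0.3935647 ] [-0.42501859 -0.15252604 -0.25888276]
cup 5.049476528199932
tripod 3.4998274672187715
```

View pics/c23.png

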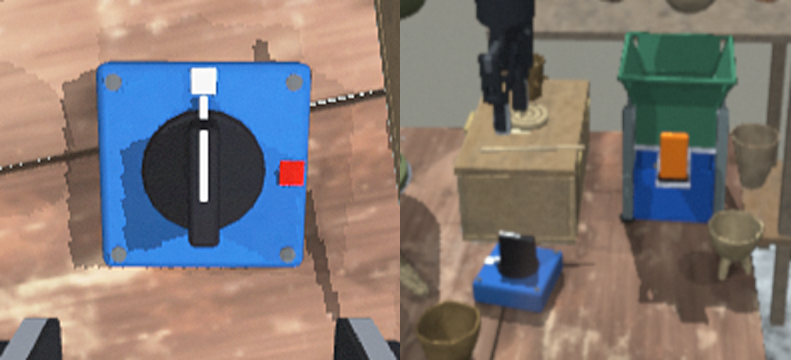

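```bash
python3 -c "
from cell import robot
print(robot.finish_job(),robot.get_state()['t'])"
```

```text
the job is handed in; nothing more can be done
the job is handed in; nothing more can be done
```

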